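# Pack the fixings crate and tally it

## Robot

A 6-joint arm with a two-finger parallel gripper is mounted at the origin on a cart in front of the work surface, level with it; the furniture and walls round the work are solid. World frame = base frame: x ahead of the robot, y to its left, z up, the work surface at z = 0. Lengths are in mm, angles in rad, forces in N, time in s.
With the tool pointing down it reaches from about 375 to 925 mm from the base axis. Payload 5.7 kg.
Tool frame: the origin (TCP) lies on the centre line of the jaws, within the pads' length; the fingertips stand 19 mm ahead of it and the grasp point (between the pads) is the TCP; z points along the fingers, x is the direction in which the jaws open and shut, and the axes are right-handed (so a half turn about z gives the same grasp; the last joint's range is limited). The gripper opens to 88 mm and grips with 3 to 60 N. Pads are 20 mm wide; open, the fingers measure 115 mm over their backs; the gripper's body (75 mm by 178 mm) begins 61 mm behind the grasp point.
Start: joints at [1.224, 0.359, 1.51, -0, 1.272, -0.115], TCP at [137.832, 583.92, 203.223] pointing down, gripper open.
Joint ranges: [-2.97, 2.97], [-1.01, 2.36], [0.21, 2.38], [-0.96, 4.11], [0.2, 2.71], [-2.98, 2.98]. Speed limits (rad/s): [2.39, 2.39, 3.14, 3.14, 3.14, 3.14].

## Interface

Orientations are given as a unit quaternion [w, x, y, z].
In Python, from cell import robot gives the robot as it stands.
- The arm moves only by the shell command python3 -m handwheel 'ROWS' [FORCE]. ROWS is text: rows parted by semicolons, each of 7 numbers parted by spaces: the gripper command: -1 is fully open, 1 is shut, values between are in proportion, then the shift along the tool's x, y, z in m, then the turn, a rotation vector about the tool's x, y, z in degrees. A call has 1 to 10 rows; each row is the pose to reach, as a shift and turn from the pose commanded when the call began, along the tool's axes at that moment; what a row does not reach only later rows make up. A row lasts 1/8 s, in which the tool goes at most 62.5 mm and 10.7 degrees, less where a joint would pass 70% of its speed; a pose out of reach is approached as far as the arm can. A call with a gripper value outside its range is refused whole. The fingers move at their own pace and stop on an object; FORCE is the grip in N (left out, the last holds). Time passes only in rows, so rows that repeat a pose let the fingers close. It gives the time, the measured TCP pose, the force and the opening at its end, in the units of the state.
- robot.sense(): the state, without advancing time (a new reading comes with each control period).
- robot.grab_frame(name): name is "side" or "top" or "wrist"; returns a dict with "frame" (480x640x3 uint8, red, green, blue), "K" (3x3 intrinsics, pixels), "R" (3x3) and "t" (3): a world point X has camera coordinates R X + t. Camera axes: x right, y down, z forward; pixel columns grow to the right and rows downward; lengths in mm; the calibration is good to about 2 mm. The wrist camera is an equidistant fisheye: a pixel r from the principal point sees the ray r / f radians off the axis. A picture is of the moment at which its call begins. There is no depth.
- robot.hand_in(): hands the job in, once; it reports no verdict.
The state is a dict: "clock": time; "qpos": joint angles; "joint_vel": joint speeds; "joint_torque": joint torques, N m; "eef_pos": TCP position; "ee_rot": TCP orientation; "force": force on the tool from outside, world axes, zero at the start; "wrist_torque": the same for the moment, N m; "opening": opening from 0.0 (shut) to 1.0 (fully open).
Only numpy, scipy, OpenCV 4.12 (cv2) and the standard library are available. Lean on these libraries where they do the work, as an engineer would, in place of code of your own. Each camera call takes 0.05 s, during which the arm holds its last target. There are 200 camera calls.

## Task

Make up the fixings crate: drop the small wooden offcut that was left in the crate into the small milky plastic box, then stand every cardboard box, the metal tin and the tape measure from round the crate in it so that all of them fit at once, each upright and flat on the crate floor. When all is in, press the roller lever of the grey tally counter just until it clicks, without pushing it on into its overtravel, and let it spring back.

Things in the scene. Friction and masses are not known exactly. Their poses are not given: they have to be found in the camera images.
- crate_in (a point): shallow open plywood crate, inside 156 mm (its x axis) by 264 mm (its y axis), walls 6 mm thick and rising 28 mm above the inner floor, floor 6 mm thick; it stands loose on the table (1.6 kg). The point is the centre of the inner floor, z up.
- big_box_c (a point): plain cardboard box of fixings with a paper sealing strip over its top, 55 x 90 x 66 mm (x, y, height), about 0.35 kg; the point is its centre (33 mm above its underside); its x axis lies along the 55 mm side, y along the 90 mm side, z up
- medium_box_c (a point): plain cardboard box of fixings with a paper sealing strip over its top, 55 x 80 x 60 mm (x, y, height), about 0.3 kg; the point is its centre (30 mm above its underside); its x axis lies along the 55 mm side, y along the 80 mm side, z up
- small_box_c (a point): plain cardboard box of fixings with a paper sealing strip over its top, 55 x 60 x 56 mm (x, y, height), about 0.22 kg; the point is its centre (28 mm above its underside); its x axis lies along the 55 mm side, y along the 60 mm side, z up
- long_box_c (a point): plain cardboard box of fixings with a paper sealing strip over its top, 46 x 146 x 60 mm (x, y, height), about 0.35 kg; the point is its centre (30 mm above its underside); its x axis lies along the 46 mm side, y along the 146 mm side, z up. Always present; of the other five pieces four or five are there
- tin_c (a point): plain round bright metal tin with a push-on lid, 57 mm across, 60 mm high, 0.25 kg; the point is its centre, 30 mm above its underside; z up
- measure_c (a point): yellow tape measure standing on its base, 34 mm thick (its x axis), 76 mm long (y), 62 mm high, 0.21 kg; the flat sides face x; the point is 31 mm above its underside, z up
- offcut_c (a point): small brown wooden offcut lying on the crate floor, 38 mm (x) by 60 mm (y), 19 mm thick; the point is its centre
- scrap_mouth (a point): open milky-grey plastic box for scraps, fixed, 92 mm (x) by 127 mm (y), 57 mm high, inside about 80 by 114 mm at the floor, floor 2 mm thick; the point is the centre of its mouth at rim height
- roller_top (a point): top of the white roller (20 mm diameter, 14 mm wide) at the free end of the steel lever of the switch on the grey tally counter (75 x 125 x 46 mm, fixed); at rest 97 mm above the table. The lever is 70 mm long, its y axis points from the hinge to the roller; press the roller straight down
- tally_lever (a joint): angle of the roller lever in rad, 0 at rest, growing as the roller is pressed down (70 mm arm). It clicks at 0.10 rad (7 mm down, 3 N); beyond 0.22 rad (15 mm, 7 N) it is in its overtravel. It is sprung (about 0.45 N per mm at the roller) and comes back by itself

How it is judged (in metres and radians):
On the way, in this order (a step that is already met when the one before it is completed fails the run):
1. the offcut is in the plastic box and every piece stands in the crate, flat on its floor (x of big_box_c in the frame of crate_in between -0.068 and 0.068 m and y of big_box_c in the frame of crate_in between -0.122 and 0.122 m and z of big_box_c in the frame of crate_in between 0.027 and 0.039 m and angle between each of big_box_c, medium_box_c, small_box_c, long_box_c, tin_c, measure_c's own z axis and vertical below 0.12 rad and x of medium_box_c in the frame of crate_in between -0.068 and 0.068 m and y of medium_box_c in the frame of crate_in between -0.122 and 0.122 m and z of medium_box_c in the frame of crate_in between 0.024 and 0.036 m and x of small_box_c in the frame of crate_in between -0.068 and 0.068 m and y of small_box_c in the frame of crate_in between -0.122 and 0.122 m and z of small_box_c in the frame of crate_in between 0.022 and 0.034 m and x of long_box_c in the frame of crate_in between -0.068 and 0.068 m and y of long_box_c in the frame of crate_in between -0.122 and 0.122 m and z of long_box_c in the frame of crate_in between 0.024 and 0.036 m and x of tin_c in the frame of crate_in between -0.068 and 0.068 m and y of tin_c in the frame of crate_in between -0.122 and 0.122 m and z of tin_c in the frame of crate_in between 0.024 and 0.036 m and x of measure_c in the frame of crate_in between -0.068 and 0.068 m and y of measure_c in the frame of crate_in between -0.122 and 0.122 m and z of measure_c in the frame of crate_in between 0.025 and 0.037 m and horizontal distance between offcut_c and scrap_mouth below 0.05 m and height (world z) of offcut_c below 0.05 m), for 0.3 s.
2. the roller lever is pressed until it clicks (value of joint tally_lever above 0.1 rad), for 0.1 s.
At the end, for the whole second after the job is handed in: every piece that is present stands upright (within 0.12 rad) inside the crate with its underside within 6 mm of the crate floor, the offcut is in the plastic box, and the roller lever has come back to rest (below 0.03 rad) (all of step 1 and value of joint tally_lever below 0.03 rad); the robot touches nothing.
It fails at once if the roller lever is pushed into its overtravel (beyond 0.22 rad) (value of joint tally_lever above 0.22 rad).
Of big_box, medium_box, small_box, tin, measure only 4 to 5 are there at a start; the rules pass over those that are not, and their reading is None.
At some moment in a run one of big_box, medium_box, small_box may be knocked a few centimetres aside while the robot is not near it.
It also fails if it takes over 208 s, if anything falls off the work surface, if the arm or the gripper's body presses on something with over 40 N, if the wrist force passes 120 N, or if a joint passes its speed limit or range.

## Working session

There is one attempt and no reset: what is moved stays moved. The work goes in short steps, Python scripts to look and compute and a shell command to move; the robot and the scene stay as the last step left them, time stands still between calls to the robot, and variables do not carry over. Pictures are saved under pics/ and viewed, about 12 in all and at most 16, crops included, and the job is handed in when it is done.

```bash
mkdir -p pics; ls; python3 - <<'E'
from cell import robot
import cv2
s=robot.sense();print(s)
for n in("top","side","wrist"):
    f=robot.grab_frame(n);cv2.imwrite(f"pics/{n}0.png",f["frame"][:,:,::-1]);print(n,f["K"],f["R"],f["t"])
E
```

```text
pics
{'clock': 0.0, 'qpos': array([ 1.22384799e+00,  3.59511228e-01,  1.51140737e+00, -2.48137714e-05,
        1.27251882e+00, -1.15065287e-01]), 'joint_vel': array([-0.00175335,  0.0010156 ,  0.00018467, -0.00085408,  0.00092053,
        0.00051653]), 'joint_torque': array([ 1.32193592e-03, -5.15389001e+01, -2.70723635e+01,  6.75335736e-02,
        3.49254732e-02, -1.99075794e-04]), 'eef_pos': array([137.63521715, 583.25717901, 202.41547418]), 'ee_rot': array([ 4.95646811e-04,  7.84156366e-01,  6.20562602e-01, -7.77989150e-04]), 'force': array([-0.95777704, -0.10685518, -0.40944538]), 'wrist_torque': array([-0.06672748, -0.01174658,  0.06336008]), 'opening': 1.0021824358526599}
top [[585.74913965   0.         314.71208411]
 [  0.         585.74913965 229.16334094]
 [  0.           0.           1.        ]] [[ 0.01633477 -0.99986579 -0.00125721]
 [-0.98822402 -0.01595323 -0.15218007]
 [ 0.15213959  0.00372823 -0.98835199]] [  52.92145751  495.17653207 1356.11107474]
side [[504.37129343   0.         324.12251288]
 [  0.         504.37129343 237.25327813]
 [  0.           0.           1.        ]] [[-0.99990637  0.01327653  0.00331458]
 [ 0.00399992  0.51521821 -0.85704971]
 [-0.01308638 -0.8569562  -0.51522307]] [ 493.06014717   42.18504831 1219.40197729]
wrist [[371.64829954   0.         319.9993176 ]
 [  0.         371.64829954 232.0205691 ]
 [  0.           0.           1.        ]] [[ 0.2323252   0.97263442 -0.00269828]
 [ 0.9436171  -0.22471972  0.24307985]
 [ 0.23582148 -0.05901972 -0.97000253]] [-599.18144745  -28.51134543  390.85856548]
```

View pics/top0.png

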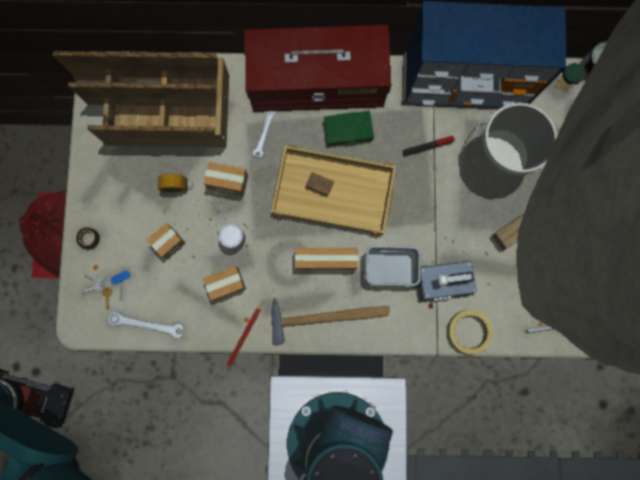

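View pics/side0.png

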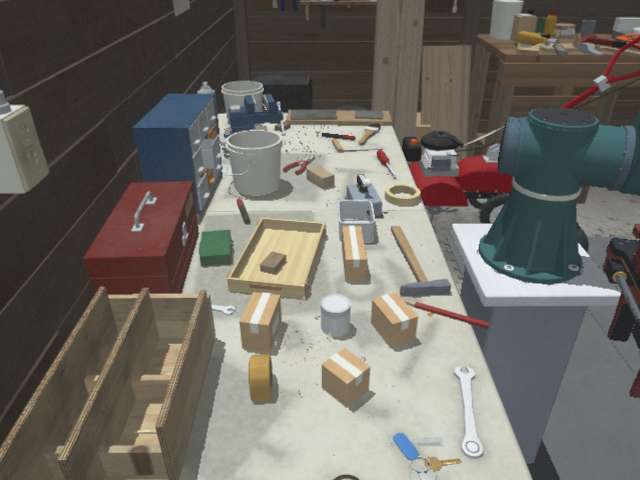

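```bash
python3 - <<'E'
import cv2
a=cv2.imread("pics/top0.png")
cv2.imwrite("pics/c1.png",cv2.resize(a[150:310,140:290],None,fx=3.75,fy=3.75,interpolation=cv2.INTER_NEAREST))
cv2.imwrite("pics/c2.png",cv2.resize(a[140:305,265:485],None,fx=3.6,fy=3.6,interpolation=cv2.INTER_NEAREST))
E
```

```text
(no output)
```

View pics/c1.png

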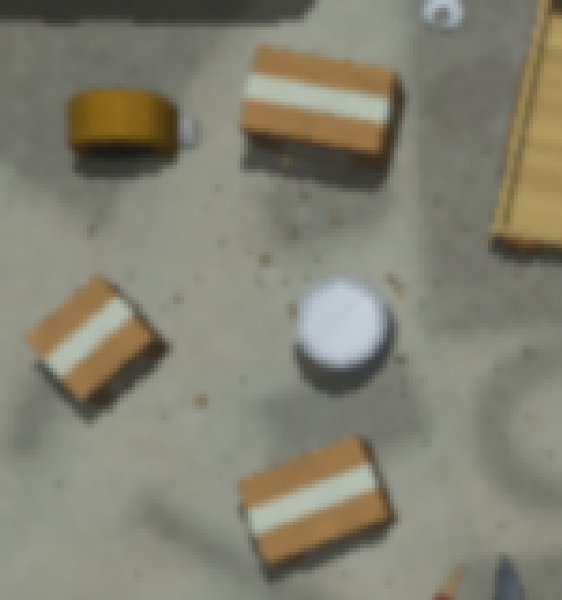

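View pics/c2.png

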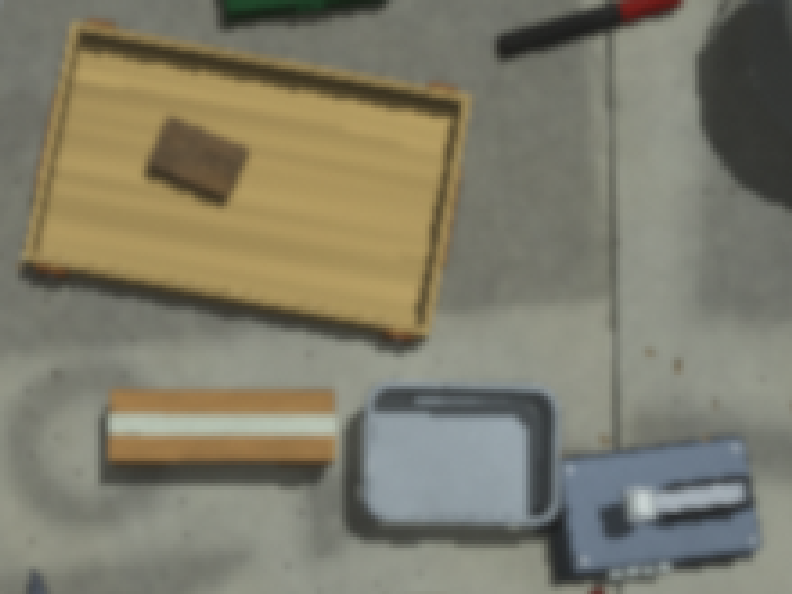

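View pics/wrist0.png

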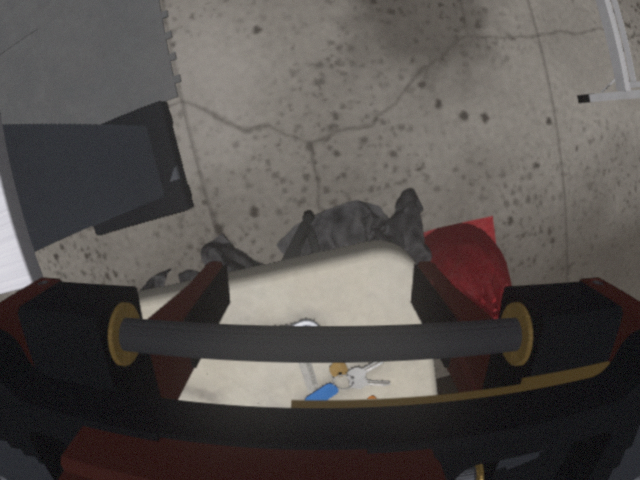

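```bash
cat > vis.py <<'E'
import numpy as np, cv2
from cell import robot
def onplane(f,px,z):
    px=np.atleast_2d(np.asarray(px,float));R,t=np.array(f["R"]),np.array(f["t"])
    d=np.c_[px,np.ones(len(px))]@np.linalg.inv(f["K"]).T@R; c=-R.T@t
    return (c+d*((z-c[2])/d[:,2])[:,None])[:,:2]
def rect(f,pts,z):
    w=onplane(f,np.asarray(pts).reshape(-1,2),z).astype(np.float32)
    (c,s,a)=cv2.minAreaRect(w); b=cv2.boxPoints((c,s,a))
    e=max((b[1]-b[0],b[2]-b[1]),key=np.linalg.norm)   # long side
    ang=np.degrees(np.arctan2(e[1],e[0]))%180
    return np.round(c,1),np.round(sorted(s),1),round(float(ang),1)
def comps(m,lo=40):
    cs,_=cv2.findContours(m.astype(np.uint8),cv2.RETR_EXTERNAL,cv2.CHAIN_APPROX_NONE)
    return [c for c in cs if cv2.contourArea(c)>lo]
def scene(f,what="all"):
    hsv=cv2.cvtColor(f["frame"],cv2.COLOR_RGB2HSV);H,S,V=[hsv[...,i].astype(int) for i in range(3)]
    k=np.ones((3,3),np.uint8)
    roi=np.zeros(H.shape,bool);roi[140:330,130:480]=1
    org=(H>=8)&(H<=17)&(S>95)&(V>125)&roi
    out=[]
    m=cv2.morphologyEx(org.astype(np.uint8),cv2.MORPH_CLOSE,np.ones((13,13)))
    m=cv2.morphologyEx(m,cv2.MORPH_OPEN,k)
    for c in comps(m,150): out.append(("box",)+rect(f,c,61)+(c.reshape(-1,2).mean(0).round(),))
    yel=(H>=16)&(H<=24)&(S>170)&(V>90)&roi
    for c in comps(yel,60): out.append(("measure",)+rect(f,c,62)+(c.reshape(-1,2).mean(0).round(),))
    ply=(H>=15)&(H<=24)&(S>70)&(S<170)&(V>120)&roi
    for c in comps(ply,2000): out.append(("crate",)+rect(f,c,34)+(c.reshape(-1,2).mean(0).round(),))
    tin=(S<40)&(V>175)&roi
    for c in comps(cv2.morphologyEx(tin.astype(np.uint8),cv2.MORPH_OPEN,np.ones((7,7))),100): out.append(("tin?",)+rect(f,c,60)+(c.reshape(-1,2).mean(0).round(),))
    brn=(H>=5)&(H<=20)&(S>45)&(S<140)&(V>50)&(V<120)&roi
    for c in comps(cv2.morphologyEx(brn.astype(np.uint8),cv2.MORPH_OPEN,np.ones((5,5))),100): out.append(("offcut?",)+rect(f,c,25)+(c.reshape(-1,2).mean(0).round(),))
    return out
E
python3 - <<'E'
from vis import *
f=robot.grab_frame("top")
for o in scene(f): print(*o)
hsv=cv2.cvtColor(f["frame"],cv2.COLOR_RGB2HSV)
for n,(u,v) in dict(org=(226,168),long=(320,252),meas=(172,182),ply=(340,190),off=(318,182),tin=(231,237),scr=(388,270)).items(): print(n,hsv[v,u])
P=lambda u,v:(265+u/3.6,140+v/3.6)
print("scrap rim",onplane(f,[P(372,386),P(556,386),P(556,524),P(366,518)],57).round(0).tolist())
print("roller",onplane(f,[P(643,503)],97).round(0),"hinge",onplane(f,[P(745,492)],85).round(0))
print("toolbox front",onplane(f,[(248,110),(390,105),(405,105),(228,145)],0).round(0).tolist())
E
```

```text
box [362.3 271. ] [52.  78.1] 112.0 [223. 283.]
box [423.7  34.6] [ 44.  141.2] 89.9 [325. 258.]
box [461.5 413.6] [51.1 56.2] 132.4 [164. 239.]
box [615.4 278. ] [51.5 86.9] 80.0 [224. 176.]
measure [602.9 404.4] [29.1 55.1] 90.9 [170. 181.]
crate [595.8  17.2] [173.3 279.4] 80.1 [333. 189.]
tin? [472.8 257.5] [44.5 45.2] 2.0 [230. 235.]
offcut? [278.6 111.9] [16.2 49.3] 90.9 [292. 320.]
offcut? [606.5  52.4] [41.2 59.3] 67.8 [319. 184.]
org [ 17 135 151]
long [ 17 132 154]
meas [ 21 212 137]
ply [ 21 114 170]
off [17 93 96]
tin [105  22 212]
scr [100  28 162]
scrap rim [[451.0, -65.0], [453.0, -184.0], [363.0, -183.0], [365.0, -61.0]]
roller [[ 375. -231.]] hinge [[ 384. -298.]]
toolbox front [[802.0, 234.0], [821.0, -124.0], [821.0, -162.0], [710.0, 281.0]]
```

```bash
cat > plan.py <<'E'
import sys, numpy as np
from scipy.spatial.transform import Rotation as Ro
from cell import robot
# usage: plan.py x,y,z,theta ...   theta = jaw direction (deg, world)
s=robot.sense();p=s["eef_pos"];w,x,y,z=s["ee_rot"];R=Ro.from_quat([x,y,z,w])
X=R.as_matrix()[:,0];th0=np.degrees(np.arctan2(X[1],X[0]));q=s["qpos"]
print("t %.1f at %s jaw %.1f q6 %.2f q1 %.2f F %s open %.2f"%(s["clock"],p.round(1),th0,q[5],q[0],s["force"].round(1),s["opening"]))
th=th0
for a in sys.argv[1:]:
    t=[float(v) for v in a.split(",")]
    c=[t[3]+180*k for k in range(-3,4)]
    q6=lambda v:np.radians(np.degrees(np.arctan2(t[1],t[0]))-v)  # jaw = q1-q6 
    base=q[5]+np.radians(th0)-q[0]  # ~0 or 2pi offset
    c=[v for v in c if abs(q6(v)+base)<2.8]
    v=min(c,key=lambda v:abs(v-th))
    T=Ro.from_matrix(np.c_[[np.cos(np.radians(v)),np.sin(np.radians(v)),0],[np.sin(np.radians(v)),-np.cos(np.radians(v)),0],[0,0,-1]])
    d=R.inv().apply(np.array(t[:3])-p)/1000; r=(R.inv()*T).as_rotvec(degrees=True)
    print(a,"-> %.4f %.4f %.4f  %.1f %.1f %.1f  rows %d"%(*d,*r,max(np.linalg.norm(d)/.0625,np.linalg.norm(r)/10.7)+1)); th=v
E
python3 plan.py 606,52,130,157.8 606.5,52.4,27,157.8
```

```text
t 0.2 at [137.7 583.5 202.7] jaw 76.7 q6 -0.12 q1 1.22 F [-0.7  0.3 -0.4] open 1.00
606,52,130,157.8 -> -0.4096 0.5779 0.0731  -0.1 0.0 -81.1  rows 12
606.5,52.4,27,157.8 -> -0.4090 0.5783 0.1761  -0.1 0.0 -81.1  rows 12
```

```bash
r='-1 -0.4096 0.578 0.07 0 0 98.9'; python3 -m handwheel '-1 -0.4096 0.578 0.07 0 0 98.9;-1 -0.4096 0.578 0.07 0 0 98.9;-1 -0.4096 0.578 0.07 0 0 98.9;-1 -0.4096 0.578 0.07 0 0 98.9;-1 -0.4096 0.578 0.07 0 0 98.9;-1 -0.4096 0.578 0.07 0 0 98.9;-1 -0.4096 0.578 0.07 0 0 98.9;-1 -0.4096 0.578 0.07 0 0 98.9;-1 -0.4096 0.578 0.07 0 0 98.9;-1 -0.4096 0.578 0.07 0 0 98.9'; python3 plan.py 606,52,130,-22.2 606.5,52.4,27,-22.2
```

```text
clock: 1.45
eef_pos: [550.3, 115.6, 141.6]
ee_rot: [-0.0, 0.981, -0.194, 0.0]
force: [0.5, 1.3, 0.4]
opening: 1.003
t 1.4 at [550.3 115.6 141.6] jaw -22.4 q6 0.47 q1 0.08 F [0.5 1.3 0.4] open 1.00
606,52,130,-22.2 -> 0.0757 0.0376 0.0116  -0.0 -0.0 -0.2  rows 2
606.5,52.4,27,-22.2 -> 0.0760 0.0371 0.1146  -0.0 -0.0 -0.2  rows 3
```

```bash
python3 -m handwheel '-1 0.076 0.037 0.0 0 0 0;-1 0.076 0.037 0.01 0 0 0;-1 0.076 0.037 0.07 0 0 0;-1 0.076 0.037 0.1146 0 0 0;-1 0.076 0.037 0.1146 0 0 0;1 0.076 0.037 0.1146 0 0 0;1 0.076 0.037 0.1146 0 0 0;1 0.076 0.037 0.1146 0 0 0;1 0.076 0.037 0.1146 0 0 0;1 0.076 0.037 0.1146 0 0 0' 20; python3 plan.py 606,52,110,-22.2 408,-123,110,-90 408,-123,62,-90
```

```text
clock: 2.7
eef_pos: [605.7, 54.4, 27.6]
ee_rot: [0.0, 0.981, -0.192, 0.0]
force: [0.5, -0.3, 0.5]
opening: 0.473
t 2.7 at [605.7  54.4  27.6] jaw -22.2 q6 0.36 q1 -0.02 F [ 0.5 -0.3  0.5] open 0.47
606,52,110,-22.2 -> 0.0012 0.0021 -0.0824  -0.0 -0.0 0.0  rows 2
408,-123,110,-90 -> -0.1161 0.2389 -0.0825  -0.0 -0.0 67.8  rows 7
408,-123,62,-90 -> -0.1161 0.2389 -0.0345  -0.0 -0.0 67.8  rows 7
```

```bash
python3 -m handwheel '1 0 0 0 0 0 0;1 0 0 -0.06 0 0 0;1 0 0 -0.0825 0 0 0;1 -0.1161 0.2389 -0.0825 0 0 67.8;1 -0.1161 0.2389 -0.0825 0 0 67.8;1 -0.1161 0.2389 -0.0825 0 0 67.8;1 -0.1161 0.2389 -0.0825 0 0 67.8;1 -0.1161 0.2389 -0.0825 0 0 67.8;1 -0.1161 0.2389 -0.0825 0 0 67.8;1 -0.1161 0.2389 -0.0825 0 0 67.8';  python3 plan.py 408,-123,60,-90 408,-123,120,-90; python3 - <<'E'
from vis import *
f=robot.grab_frame("side");cv2.imwrite("pics/s1.png",cv2.resize(f["frame"][120:320,180:460,::-1],None,fx=2,fy=2))
E
```

```text
clock: 3.95
eef_pos: [407.6, -123.4, 109.8]
ee_rot: [0.0, -0.706, 0.709, -0.0]
force: [-0.1, -0.0, 0.7]
opening: 0.006
t 4.0 at [ 407.6 -123.4  109.8] jaw -90.2 q6 1.12 q1 -0.46 F [-0.1 -0.   0.7] open 0.01
408,-123,60,-90 -> -0.0004 -0.0004 0.0498  -0.0 -0.0 -0.2  rows 1
408,-123,120,-90 -> -0.0004 -0.0004 -0.0102  -0.0 -0.0 -0.2  rows 1
```

View pics/s1.png

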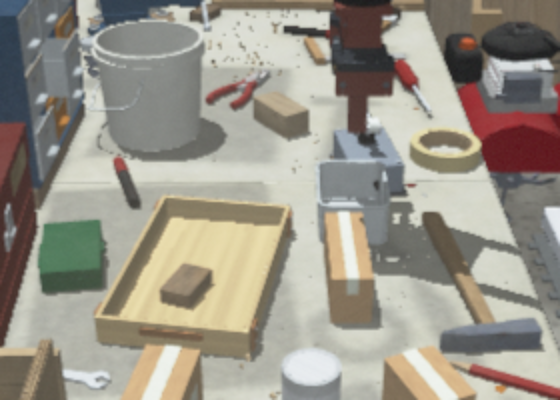

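```bash
python3 - <<'E'
from vis import *
f=robot.grab_frame("top")
for o in scene(f): print(*o)
E
python3 plan.py 606.5,52.4,110,-22.2 606.5,52.4,26,-22.2
```

```text
box [362.  270.4] [53.  79.6] 112.3 [223. 283.]
box [423.4  35.8] [ 42.  139.5] 90.9 [325. 258.]
box [460.7 412. ] [51.5 59.2] 130.8 [164. 240.]
box [614.2 276.4] [52.9 86. ] 80.7 [224. 176.]
measure [600.5 402. ] [29.1 59.8] 90.9 [171. 181.]
crate [595.4  17. ] [174.2 280. ] 80.0 [333. 189.]
tin? [382.7 402.4] [30.1 46.4] 3.0 [166. 273.]
tin? [479.8 257.8] [49.2 64. ] 2.0 [231. 232.]
offcut? [291.3   1.4] [20. 71.] 99.6 [339. 315.]
offcut? [611.3  52.5] [27.4 53.5] 91.0 [318. 183.]
t 4.0 at [ 407.7 -123.2  109.8] jaw -90.0 q6 1.12 q1 -0.46 F [ 0.2 -0.2 -0.3] open 0.00
606.5,52.4,110,-22.2 -> -0.1757 -0.1987 -0.0002  0.0 -0.0 -67.8  rows 7
606.5,52.4,26,-22.2 -> -0.1757 -0.1987 0.0838  0.0 -0.0 -67.8  rows 7
```

```bash
python3 -m handwheel '-1 -0.1757 -0.1987 0 0 0 -67.8;-1 -0.1757 -0.1987 0 0 0 -67.8;-1 -0.1757 -0.1987 -0.04 0 0 -67.8;-1 -0.1757 -0.1987 -0.04 0 0 -67.8;-1 -0.1757 -0.1987 -0.04 0 0 -67.8;-1 -0.1757 -0.1987 -0.04 0 0 -67.8;-1 -0.1757 -0.1987 -0.04 0 0 -67.8;-1 -0.1757 -0.1987 -0.04 0 0 -67.8'; python3 - <<'E'
from vis import *
f=robot.grab_frame("wrist");cv2.imwrite("pics/w1.png",f["frame"][:,:,::-1])
E
```

```text
clock: 5.05
eef_pos: [606.3, 53.1, 149.5]
ee_rot: [0.0, 0.981, -0.192, -0.0]
force: [-0.8, 0.5, 0.2]
opening: 0.875
```

View pics/w1.png

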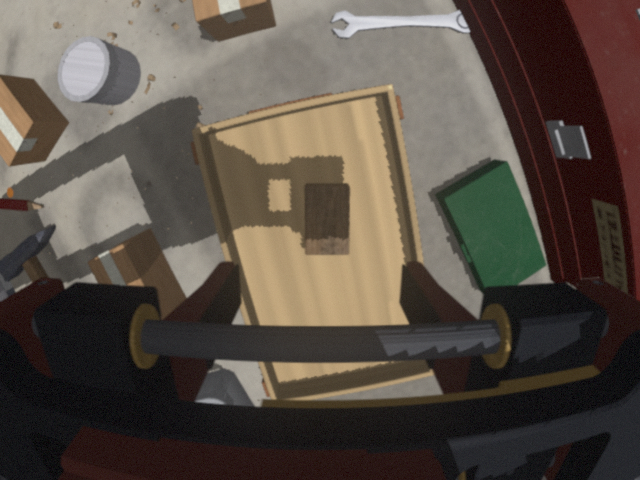

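```bash
cat >> vis.py <<'E'
def wrist(f,px,z):
    px=np.atleast_2d(np.asarray(px,float));K=np.array(f["K"]);v=(px-K[:2,2])/K[0,0]
    r=np.linalg.norm(v,axis=1,keepdims=True);u=np.c_[v/r*np.sin(r),np.cos(r)]
    R,t=np.array(f["R"]),np.array(f["t"]);d=u@R;c=-R.T@t
    return (c+d*((z-c[2])/d[:,2])[:,None])[:,:2].round(1)
E
python3 - <<'E'
from vis import *
f=robot.grab_frame("wrist")
p=wrist(f,[(305,184),(349,184),(349,254),(305,254)],25);print(p.tolist(),p.mean(0))
p=wrist(f,[(197,128),(393,87)],34);print(p.tolist())
p=wrist(f,[(275,399),(432,372)],34);print(p.tolist())
E
python3 plan.py 606.5,52.4,26,-22.2
```

```text
[[606.5, 86.0], [640.3, 72.1], [618.2, 15.6], [583.0, 30.1]] [612.    50.95]
[[543.5, 165.0], [702.6, 133.7]]
[[494.7, -98.7], [651.9, -130.4]]
t 5.2 at [606.3  52.8 149.6] jaw -22.2 q6 0.36 q1 -0.03 F [ 0.3  0.2 -0.6] open 0.97
606.5,52.4,26,-22.2 -> 0.0004 0.0003 0.1236  0.0 0.0 -0.0  rows 2
```

```bash
python3 -m handwheel '-1 0.005 0.003 0.06 0 0 0;-1 0.005 0.003 0.12 0 0 0;-1 0.005 0.003 0.1246 0 0 0;1 0.005 0.003 0.1246 0 0 0;1 0.005 0.003 0.1246 0 0 0;1 0.005 0.003 0.1246 0 0 0;1 0.005 0.003 0.1246 0 0 0;1 0.005 0.003 0.1246 0 0 0;1 0.005 0.003 0.1246 0 0 0;1 0.005 0.003 0.1246 0 0 0' 20;python3 -m handwheel '1 0 0 0 0 0 0;1 0 0 0 0 0 0;1 0 0 0 0 0 0;1 0 0 0 0 0 0;1 0 0 -0.04 0 0 0;1 0 0 -0.08 0 0 0'; python3 plan.py 408,-123,110,-90 408,-123,64,-90
```

```text
clock: 6.4
eef_pos: [609.9, 48.1, 25.0]
ee_rot: [0.0, 0.981, -0.192, -0.0]
force: [0.3, -0.4, -0.3]
opening: 0.24
clock: 7.15
eef_pos: [609.4, 48.1, 105.5]
ee_rot: [0.0, 0.981, -0.192, -0.001]
force: [0.8, -0.7, 0.2]
opening: 0.008
t 7.2 at [609.4  48.1 105.5] jaw -22.2 q6 0.35 q1 -0.03 F [ 0.8 -0.7  0.2] open 0.01
408,-123,110,-90 -> -0.1219 0.2345 -0.0042  0.1 0.1 67.8  rows 7
408,-123,64,-90 -> -0.1218 0.2345 0.0418  0.1 0.1 67.8  rows 7
```

```bash
python3 - <<'E'
from vis import *
f=robot.grab_frame("wrist");cv2.imwrite("pics/w2.png",f["frame"][:,:,::-1])
E
```

```text
(no output)
```

View pics/w2.png

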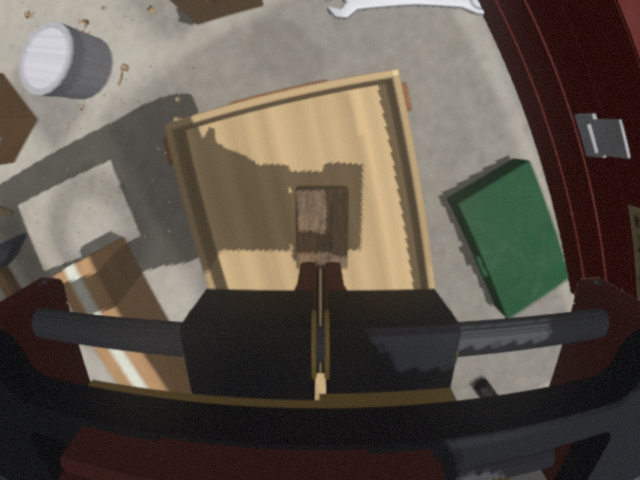

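```bash
python3 - <<'E'
from vis import *
f=robot.grab_frame("wrist");g=robot.grab_frame("top")
p=wrist(f,[(296,186),(348,186),(346,265),(299,260)],25);print(p.tolist(),p.mean(0))
s=robot.sense()["eef_pos"];R,t=np.array(f["R"]),np.array(f["t"])
for dz in(-19,0,61):
    c=R@(s+[0,0,dz])+t;th=np.arctan2(np.hypot(*c[:2]),c[2]);u=c[:2]/np.hypot(*c[:2])*th*f["K"][0][0]+np.array(f["K"])[:2,2];print(dz,u)
print("cam",-R.T@t, "axis",R[2])
cv2.imwrite("pics/t2.png",cv2.resize(g["frame"][100:320,140:480,::-1],None,fx=2.3,fy=2.3))
E
```

```text
[[610.5, 85.9], [645.5, 71.5], [622.0, 15.7], [590.4, 33.2]] [617.1    51.575]
-19 [317.86440324 258.30601127]
0 [317.94088276 269.3549597 ]
61 [318.33568128 323.52064195]
cam [636.97210069 109.80922188 293.38642258] axis [-0.08475978 -0.22585046 -0.97046759]
```

View pics/t2.png

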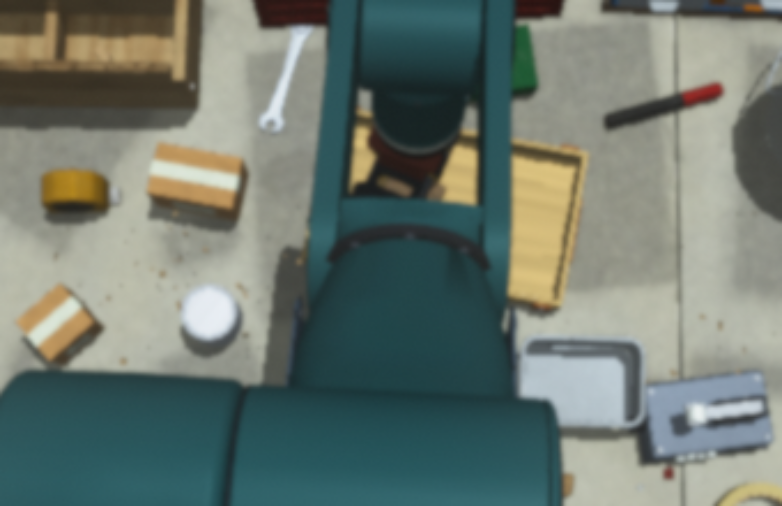

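```bash
python3 plan.py 613,50,110,-22.2 613,50,27,-22.2;  python3 -m handwheel '-1 0.002 0 -0.02 0 0 0;-1 0.002 0 -0.02 0 0 0;-1 0.002 0 -0.02 0 0 0;-1 0.002 0 -0.02 0 0 0;-1 0.002 0 -0.02 0 0 0;-1 0.002 0 -0.02 0 0 0;-1 0.002 0 -0.02 0 0 0;-1 0.002 0 0.03 0 0 0;-1 0.002 0 0.078 0 0 0;-1 0.002 0 0.078 0 0 0'; python3 -m handwheel '0 0 0 0 0 0 0;0 0 0 0 0 0 0;0 0 0 0 0 0 0;0 0 0 0 0 0 0;0 0 0 0 0 0 0;0 0 0 0 0 0 0'
python3 - <<'E'
from vis import *
f=robot.grab_frame("wrist");cv2.imwrite("pics/w3.png",f["frame"][:,:,::-1])
E
```

```text
t 7.3 at [612.   48.1 107.4] jaw -22.2 q6 0.35 q1 -0.03 F [ 0.5  0.1 -0.4] open 0.01
613,50,110,-22.2 -> 0.0002 -0.0022 -0.0026  -0.1 -0.3 0.0  rows 1
613,50,27,-22.2 -> -0.0002 -0.0021 0.0804  -0.1 -0.3 0.0  rows 2
clock: 8.55
eef_pos: [608.2, 47.4, 23.9]
ee_rot: [0.001, 0.981, -0.192, -0.004]
force: [-0.6, -0.5, 0.3]
opening: 0.999
clock: 9.3
eef_pos: [611.8, 47.3, 27.2]
ee_rot: [0.0, 0.981, -0.192, -0.0]
force: [0.1, -0.5, -0.1]
opening: 0.499
```

View pics/w3.png

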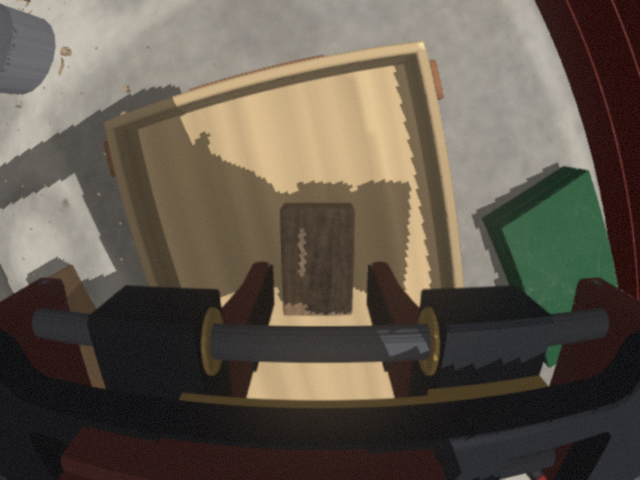

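```bash
for i in 1; do python3 -m handwheel '0.2 0 0 0 0 0 0;0.2 0 0 0 0 0 0;0.2 0 0 0 0 0 0;0.2 0 0 0 0 0 0' 30; python3 -m handwheel '0.4 0 0 0 0 0 0;0.4 0 0 0 0 0 0;0.4 0 0 0 0 0 0;0.4 0 0 0 0 0 0' 30; done
```

```text
clock: 9.85
eef_pos: [611.8, 47.3, 27.1]
ee_rot: [0.0, 0.981, -0.192, -0.0]
force: [0.6, 0.5, -0.1]
opening: 0.4
clock: 10.35
eef_pos: [611.8, 47.3, 27.1]
ee_rot: [0.0, 0.981, -0.192, -0.0]
force: [-0.3, 0.1, -0.6]
opening: 0.302
```

```bash
python3 - <<'E'
from vis import *
f=robot.grab_frame("wrist");cv2.imwrite("pics/w4.png",cv2.resize(f["frame"][180:400,190:450,::-1],None,fx=2.5,fy=2.5))
E
```

```text
(no output)
```

View pics/w4.png

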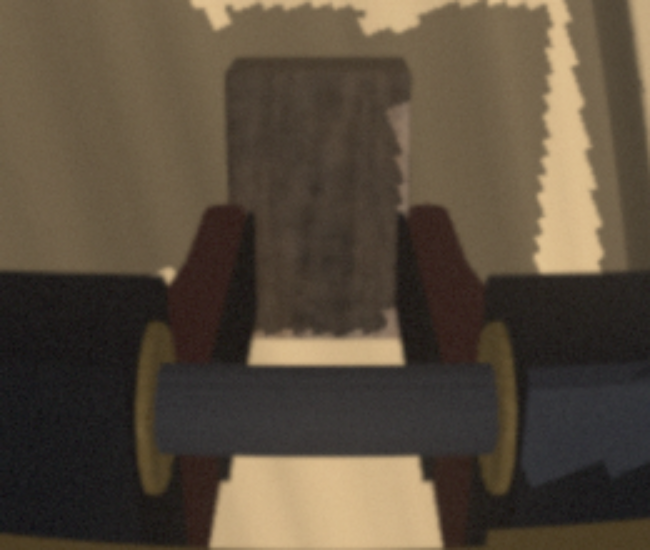

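```bash
python3 -m handwheel '0.4 0 0 0.002 0 0 0;0.4 0 0 0.002 0 0 0;0.4 0 0 0.002 0 0 0'; python3 -m handwheel '0.4 0 0 0.002 0 0 0;0.4 0 0 0.002 0 0 0';python3 -m handwheel '0.4 0 0 0.002 0 0 0;0.4 0 0 0.002 0 0 0'
```

```text
clock: 10.78
eef_pos: [611.7, 47.3, 25.0]
ee_rot: [0.0, 0.981, -0.192, -0.0]
force: [-0.4, -0.2, -0.2]
opening: 0.302
clock: 11.02
eef_pos: [611.6, 47.3, 22.9]
ee_rot: [0.0, 0.981, -0.192, -0.0]
force: [0.1, -0.2, -0.2]
opening: 0.302
clock: 11.28
eef_pos: [611.6, 47.3, 20.9]
ee_rot: [0.0, 0.981, -0.192, -0.0]
force: [0.4, 0.6, 0.6]
opening: 0.3
```

```bash
python3 -m handwheel '0.4 0 0 0.002 0 0 0;0.4 0 0 0.004 0 0 0'; python3 -m handwheel '0.4 0 0 0.002 0 0 0;0.4 0 0 0.004 0 0 0';python3 -m handwheel '0.4 0 0 0.002 0 0 0;0.4 0 0 0.002 0 0 0'
```

```text
clock: 11.52
eef_pos: [611.8, 47.3, 17.0]
ee_rot: [0.0, 0.981, -0.192, 0.0]
force: [0.3, -1.1, -0.2]
opening: 0.297
clock: 11.78
eef_pos: [611.8, 47.3, 12.9]
ee_rot: [0.0, 0.981, -0.192, -0.0]
force: [0.5, 0.8, -0.5]
opening: 0.301
clock: 12.02
eef_pos: [611.7, 47.3, 10.9]
ee_rot: [0.0, 0.981, -0.192, -0.0]
force: [-0.6, 0.3, -0.1]
opening: 0.299
```

```bash
for i in 1; do python3 -m handwheel '0.4 0 0 0.002 0 0 0;0.4 0 0 0.002 0 0 0'; python3 -m handwheel '0.4 0 0 0.002 0 0 0;0.4 0 0 0.002 0 0 0';python3 -m handwheel '0.4 0 0 0.002 0 0 0;0.4 0 0 0.002 0 0 0'; done; python3 - <<'E'
from vis import *
f=robot.grab_frame("wrist");cv2.imwrite("pics/w5.png",cv2.resize(f["frame"][180:400,190:450,::-1],None,fx=2.5,fy=2.5))
E
```

```text
clock: 12.28
eef_pos: [611.7, 47.3, 9.0]
ee_rot: [0.0, 0.981, -0.192, -0.0]
force: [0.1, 0.4, -0.2]
opening: 0.298
clock: 12.52
eef_pos: [611.7, 47.3, 6.9]
ee_rot: [0.0, 0.981, -0.192, -0.0]
force: [0.5, -0.2, 0.4]
opening: 0.301
clock: 12.78
eef_pos: [612.0, 47.3, 6.0]
ee_rot: [0.0, 0.981, -0.192, 0.0]
force: [-2.0, -0.9, 8.0]
opening: 0.295
```

View pics/w5.png

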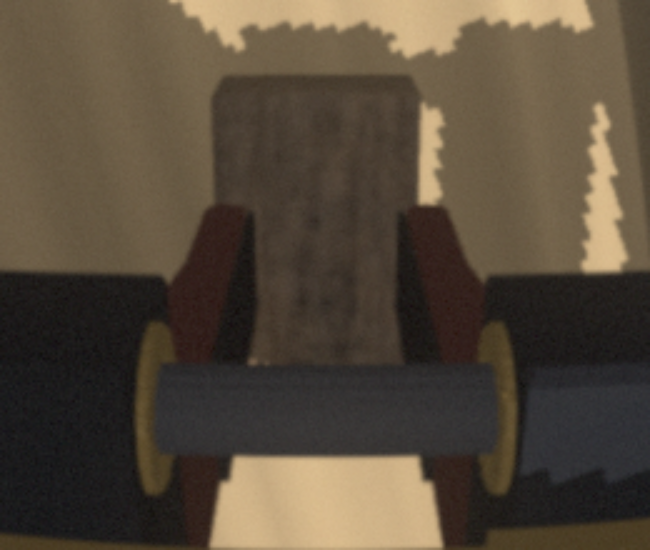

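```bash
python3 -m handwheel '-0.2 -0.001 0 -0.006 0 0 0;-0.2 -0.001 0 -0.006 0 0 0;-0.2 -0.001 0 -0.006 0 0 0;-0.2 -0.001 0 -0.006 0 0 0;-0.2 -0.001 0 0.012 0 0 0;-0.2 -0.001 0 0.015 0 0 0;-0.2 -0.001 0 0.015 0 0 0' 20;python3 -m handwheel '1 0 0 0 0 0 0;1 0 0 0 0 0 0;1 0 0 0 0 0 0;1 0 0 0 0 0 0;1 0 0 0 0 0 0'; python3 plan.py 611,47,70,-22 408,-123,70,-90 408,-123,30,-90
```

```text
clock: 13.7
eef_pos: [610.1, 47.7, -10.9]
ee_rot: [0.0, 0.981, -0.192, -0.001]
force: [-0.5, -0.2, -0.3]
opening: 0.603
clock: 14.32
eef_pos: [611.1, 47.7, -9.6]
ee_rot: [0.0, 0.981, -0.192, 0.0]
force: [-0.9, 0.3, 1.4]
opening: 0.429
t 14.3 at [611.1  47.7  -9.6] jaw -22.2 q6 0.35 q1 -0.03 F [-0.9  0.3  1.4] open 0.43
611,47,70,-22 -> 0.0002 0.0007 -0.0796  -0.0 -0.0 -0.2  rows 2
408,-123,70,-90 -> -0.1236 0.2347 -0.0797  -0.0 -0.0 67.8  rows 7
408,-123,30,-90 -> -0.1236 0.2347 -0.0397  -0.0 -0.0 67.8  rows 7
```

```bash
python3 -m handwheel '1 0 0 -0.05 0 0 0;1 0 0 -0.08 0 0 0;1 -0.1236 0.2347 -0.08 0 0 67.8;1 -0.1236 0.2347 -0.08 0 0 67.8;1 -0.1236 0.2347 -0.08 0 0 67.8;1 -0.1236 0.2347 -0.08 0 0 67.8;1 -0.1236 0.2347 -0.08 0 0 67.8;1 -0.1236 0.2347 -0.08 0 0 67.8;1 -0.1236 0.2347 -0.08 0 0 67.8;1 -0.1236 0.2347 -0.04 0 0 67.8'; python3 plan.py 408,-123,25,-90
```

```text
clock: 15.58
eef_pos: [410.8, -124.5, 31.7]
ee_rot: [0.001, -0.707, 0.707, -0.003]
force: [0.7, 1.3, -1.1]
opening: 0.432
t 15.6 at [ 410.8 -124.5   31.7] jaw -90.0 q6 1.12 q1 -0.46 F [ 0.7  1.3 -1.1] open 0.43
408,-123,25,-90 -> -0.0016 0.0028 0.0067  -0.4 -0.2 -0.0  rows 1
```

```bash
python3 -m handwheel '1 -0.002 0.003 0.006 0 0 0;-0.3 -0.002 0.003 0.006 0 0 0;-0.3 -0.002 0.003 0.006 0 0 0;-0.3 -0.002 0.003 0.006 0 0 0;-0.3 -0.002 0.003 0.006 0 0 0;-0.3 -0.002 0.003 -0.05 0 0 0;-1 -0.002 0.003 -0.10 0 0 0;-1 -0.002 0.003 -0.10 0 0 0'
sed -i 's/    t=\[float(v) for v in a.split(",")\]/    t=[float(v) for v in a.lstrip("c").split(",")]\n    if a[0]=="c": A=np.radians(CA); t[:2]=CX+t[0]*np.sin(A)+t[1]*np.cos(A),CY-t[0]*np.cos(A)+t[1]*np.sin(A); t[3]+=CA-90/; s/^s=robot/CX,CY,CA=596.5,17.3,79.9 # crate\ns=robot/' plan.py
python3 - <<'E'
from vis import *
f=robot.grab_frame("top")
for o in scene(f): print(*o)
f=robot.grab_frame("side");cv2.imwrite("pics/s2.png",cv2.resize(f["frame"][120:420,60:460,::-1],None,fx=2,fy=2))
E
python3 plan.py 614.8,277,90,-9.6 614.8,277,23,-9.6
```

```text
clock: 16.58
eef_pos: [407.8, -122.3, 133.6]
ee_rot: [-0.001, 0.707, -0.707, 0.004]
force: [0.0, -0.4, 0.1]
opening: 0.837
box [362.  270.7] [53.1 80.2] 112.4 [223. 283.]
box [423.4  35.8] [ 42.  139.5] 90.9 [325. 258.]
box [460.6 412.4] [51.9 58.4] 130.8 [164. 239.]
box [614.2 276.5] [52.7 86.6] 80.1 [224. 177.]
measure [600.5 402.2] [29.1 59.5] 90.9 [171. 181.]
crate [595.4  17. ] [174.1 280. ] 80.1 [333. 189.]
tin? [475.1 257.7] [49.2 54.6] 2.0 [231. 234.]
offcut? [293.1   1.7] [20.7 69.6] 94.7 [338. 315.]
t 16.7 at [ 405.  -121.   130.4] jaw -90.0 q6 1.12 q1 -0.45 F [ 0.7  0.5 -0.1] open 0.93
614.8,277,90,-9.6 -> -0.3980 -0.2099 0.0404  -0.0 -0.1 -80.4  rows 8
614.8,277,23,-9.6 -> -0.3980 -0.2098 0.1074  -0.0 -0.1 -80.4  rows 8
```

View pics/s2.png

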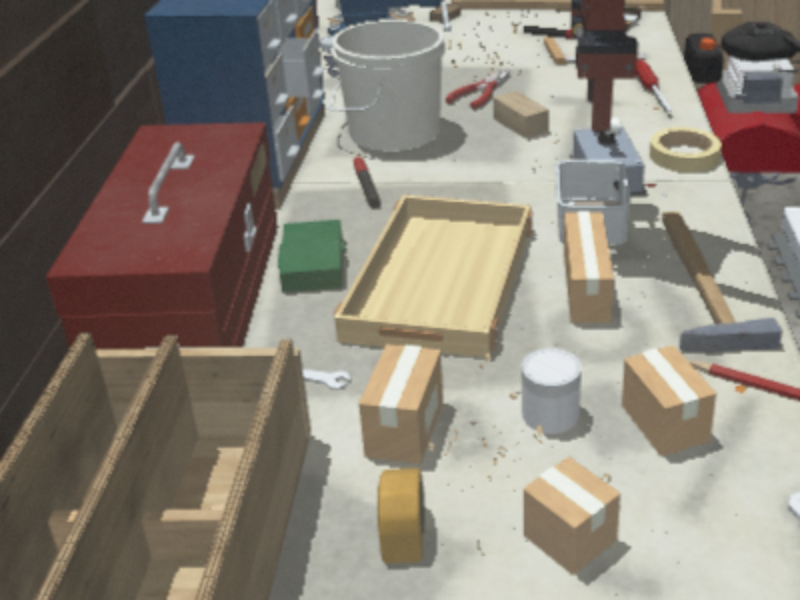

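```bash
python3 -m handwheel '-1 -0.398 -0.21 0.03 0 0 -80.4;-1 -0.398 -0.21 0.03 0 0 -80.4;-1 -0.398 -0.21 0.03 0 0 -80.4;-1 -0.398 -0.21 0.03 0 0 -80.4;-1 -0.398 -0.21 0.03 0 0 -80.4;-1 -0.398 -0.21 0.03 0 0 -80.4;-1 -0.398 -0.21 0.03 0 0 -80.4;-1 -0.398 -0.21 0.03 0 0 -80.4;-1 -0.398 -0.21 0.03 0 0 -80.4'; python3 plan.py 614.8,277,25,-9.6; python3 - <<'E'
from vis import *
f=robot.grab_frame("top");g=robot.grab_frame("side")
for z in(70,90,110,130): print(z,onplane(f,[(222,132)],z).round(),onplane(g,[(205,292)],z).round())
E
```

```text
clock: 17.8
eef_pos: [613.3, 277.7, 97.1]
ee_rot: [0.001, 0.997, -0.083, -0.002]
force: [0.5, -0.0, -0.3]
opening: 1.003
t 17.8 at [613.3 277.7  97.1] jaw -9.5 q6 0.49 q1 0.32 F [ 0.5 -0.  -0.3] open 1.00
614.8,277,25,-9.6 -> 0.0018 0.0003 0.0721  0.1 0.2 0.1  rows 2
70 [[720. 286.]] [[726. 234.]]
90 [[714. 282.]] [[719. 260.]]
110 [[707. 279.]] [[712. 287.]]
130 [[701. 276.]] [[704. 313.]]
```

```bash
python3 -m handwheel '-1 0.001 0 0.04 0 0 0;-1 0.001 0 0.072 0 0 0;-1 0.001 0 0.072 0 0 0;0.5 0.001 0 0.072 0 0 0;0.5 0.001 0 0.072 0 0 0;0.5 0.001 0 0.072 0 0 0;0.5 0.001 0 0.072 0 0 0;0.5 0.001 0 0.072 0 0 0;0.5 0.001 0 0.072 0 0 0;0.5 0.001 0 0.072 0 0 0' 25; python3 plan.py 614.8,277,90,-9.6 c-46.5,-79,90,0 c-46.5,-79,31,0
```

```text
clock: 19.15
eef_pos: [616.1, 277.2, 29.0]
ee_rot: [-0.0, 0.997, -0.083, 0.001]
force: [-1.5, -0.5, 5.7]
opening: 0.622
t 19.1 at [616.1 277.2  29. ] jaw -9.6 q6 0.49 q1 0.32 F [-1.5 -0.5  5.7] open 0.62
614.8,277,90,-9.6 -> -0.0012 0.0003 -0.0610  -0.0 -0.1 0.0  rows 1
c-46.5,-79,90,0 -> -0.0233 0.3380 -0.0611  -0.0 -0.1 0.5  rows 6
c-46.5,-79,31,0 -> -0.0233 0.3381 -0.0021  -0.0 -0.1 0.5  rows 6
```

```bash
python3 -m handwheel '0.5 0 0 -0.04 0 0 0;0.5 0 0 -0.065 0 0 0;0.5 -0.0233 0.338 -0.065 0 0 0.5;0.5 -0.0233 0.338 -0.065 0 0 0.5;0.5 -0.0233 0.338 -0.065 0 0 0.5;0.5 -0.0233 0.338 -0.065 0 0 0.5;0.5 -0.0233 0.338 -0.065 0 0 0.5;0.5 -0.0233 0.338 -0.065 0 0 0.5;0.5 -0.0233 0.338 -0.06 0 0 0.5;0.5 -0.0233 0.338 -0.04 0 0 0.5'; python3 plan.py c-46.5,-79,35,0;  python3 - <<'E'
from vis import *
f=robot.grab_frame("top")
for o in scene(f): print(*o)
f=robot.grab_frame("side");cv2.imwrite("pics/s3.png",cv2.resize(f["frame"][120:380,200:440,::-1],None,fx=2.3,fy=2.3))
E
```

```text
clock: 20.4
eef_pos: [537.4, -52.2, 68.3]
ee_rot: [-0.0, 0.996, -0.088, 0.001]
force: [0.7, -0.4, -4.4]
opening: 0.622
t 20.4 at [537.4 -52.2  68.3] jaw -10.1 q6 -0.05 q1 -0.23 F [ 0.7 -0.4 -4.4] open 0.62
c-46.5,-79,35,0 -> -0.0006 0.0003 0.0333  -0.0 -0.1 -0.0  rows 1
box [460.9 411.9] [52.4 58.1] 133.3 [165. 239.]
measure [600.5 401.9] [29.1 60. ] 90.9 [172. 181.]
crate [605.5  79.8] [152.6 175.6] 169.9 [309. 175.]
tin? [ 277.4 -291.5] [22.5 43.9] 90.9 [467. 325.]
tin? [ 317.  -278.9] [38.2 89. ] 100.7 [461. 305.]
tin? [447.9 187.8] [25.8 46.9] 90.9 [260. 246.]
tin? [ 462.7 -198.1] [39.7 85.2] 179.4 [426. 242.]
tin? [ 568.2 -274.4] [ 98.4 264.1] 179.8 [452. 208.]
tin? [489.1 351.5] [284.1 418.5] 3.7 [187. 230.]
offcut? [443.4  63. ] [14.4 40.6] 90.9 [314. 251.]
```

View pics/s3.png

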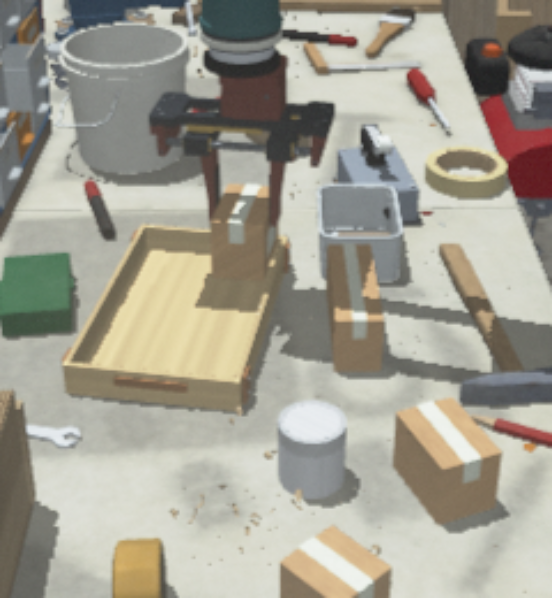

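```bash
python3 -m handwheel '0.5 -0.0006 0 0.02 0 0 0;0.5 -0.0006 0 0.03 0 0 0;0.5 -0.0006 0 0.032 0 0 0;0.5 -0.0006 0 0.032 0 0 0'; python3 -m handwheel '0.5 0 0 0.0015 0 0 0;0.5 0 0 0.0015 0 0 0'
```

```text
clock: 21.0
eef_pos: [536.1, -52.1, 36.4]
ee_rot: [0.0, 0.996, -0.088, 0.0]
force: [-0.4, 0.1, -3.9]
opening: 0.624
clock: 21.25
eef_pos: [536.8, -52.2, 35.6]
ee_rot: [-0.0, 0.996, -0.088, 0.001]
force: [-0.4, 4.2, 4.6]
opening: 0.623
```

```bash
python3 -m handwheel '-0.6 0 0 0 0 0 0;-0.6 0 0 0 0 0 0;-0.6 0 0 0 0 0 0;-0.6 0 0 -0.04 0 0 0;-1 0 0 -0.09 0 0 0'; python3 - <<'E'
from vis import *
f=robot.grab_frame("top")
for o in scene(f): 
  if o[0]=="box" : print(*o)
E
python3 plan.py 362,270.7,90,22.4 362,270.7,16,22.4
```

```text
clock: 21.88
eef_pos: [534.7, -52.3, 124.5]
ee_rot: [-0.0, 0.996, -0.088, -0.002]
force: [0.7, 0.2, 1.1]
opening: 0.874
box [373.2 268.4] [46.2 83.5] 90.9 [226. 279.]
box [460.8 412.2] [51.9 58.5] 134.1 [165. 239.]
t 21.9 at [539.2 -53.1 131.4] jaw -10.1 q6 -0.05 q1 -0.23 F [1.  0.  3.5] open 0.92
362,270.7,90,22.4 -> -0.2315 -0.2879 0.0394  0.2 -0.4 -32.5  rows 6
362,270.7,16,22.4 -> -0.2320 -0.2879 0.1134  0.2 -0.4 -32.5  rows 7
```

```bash
python3 -m handwheel '-1 -0.2315 -0.288 0.02 0 0 -32.5;-1 -0.2315 -0.288 0.02 0 0 -32.5;-1 -0.2315 -0.288 0.02 0 0 -32.5;-1 -0.2315 -0.288 0.02 0 0 -32.5;-1 -0.2315 -0.288 0.02 0 0 -32.5;-1 -0.2315 -0.288 0.02 0 0 -32.5;-1 -0.2315 -0.288 0.035 0 0 -32.5;-1 -0.2315 -0.288 0.035 0 0 -32.5'; python3 - <<'E'
from vis import *
f=robot.grab_frame("wrist")
hsv=cv2.cvtColor(f["frame"],cv2.COLOR_RGB2HSV);H,S,V=[hsv[...,i].astype(int) for i in range(3)]
m=((H>=8)&(H<=17)&(S>95)&(V>100)).astype(np.uint8)
for c in comps(m,300):
    x=c.reshape(-1,2);print(cv2.contourArea(c),x.min(0),x.max(0),wrist(f,[x.mean(0)],60))
cv2.imwrite("pics/w6.png",f["frame"][:,:,::-1])
E
python3 plan.py 362,270.7,16,22.4
```

```text
clock: 22.92
eef_pos: [357.2, 271.9, 88.9]
ee_rot: [0.0, 0.981, 0.195, -0.001]
force: [-0.1, -1.2, 0.4]
opening: 0.996
1888.5 [342 247] [373 318] [[385.3 263.3]]
1938.0 [284 247] [315 317] [[353.  250.7]]
463.0 [345 194] [367 218] [[365.4 306.8]]
2045.0 [508  76] [553 168] [[447.5 401. ]]
1439.0 [552  66] [589 153] [[473.3 424.5]]
t 23.0 at [358.  271.5  89.3] jaw 22.5 q6 0.10 q1 0.50 F [-0.1 -0.7  0.9] open 1.00
362,270.7,16,22.4 -> 0.0035 0.0023 0.0733  0.0 0.1 0.1  rows 2
```

View pics/w6.png

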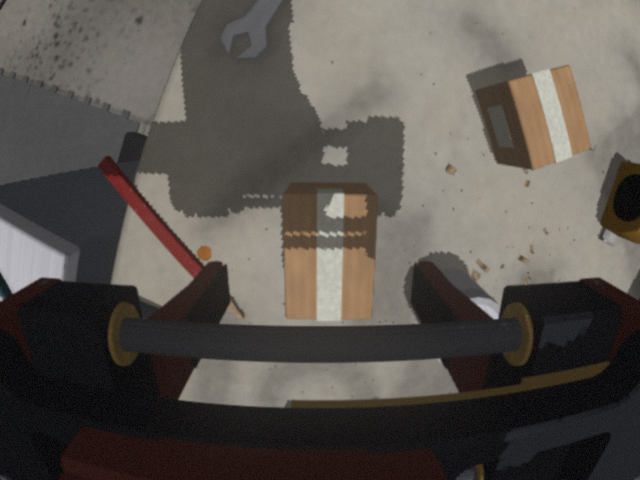

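```bash
python3 - <<'E'
from vis import *
f=robot.grab_frame("wrist");p=wrist(f,[(285,192),(376,192)],60);m=p.mean(0)
d=np.radians(112.4);print(p.tolist(),m-40*np.array([np.cos(d),np.sin(d)]))
E
python3 -m handwheel '-1 0.004 0.001 0.04 0 0 0;-1 0.004 0.001 0.0733 0 0 0;-1 0.004 0.001 0.0733 0 0 0;0.5 0.004 0.001 0.0733 0 0 0;0.5 0.004 0.001 0.0733 0 0 0;0.5 0.004 0.001 0.0733 0 0 0;0.5 0.004 0.001 0.0733 0 0 0;0.5 0.004 0.001 0.0733 0 0 0;0.5 0.004 0.001 0.0733 0 0 0;0.5 0.004 0.001 0.0733 0 0 0' 25; python3 plan.py 362,271,95,22.4 c-46.5,14,95,0 c-46.5,14,60,0
```

```text
[[325.6, 298.2], [374.1, 318.2]] [365.09281505 271.21815866]
clock: 24.28
eef_pos: [362.8, 272.6, 17.0]
ee_rot: [-0.0, 0.981, 0.194, 0.001]
force: [-0.8, -1.3, 6.9]
opening: 0.625
t 24.3 at [362.8 272.6  17. ] jaw 22.4 q6 0.10 q1 0.49 F [-0.8 -1.3  6.9] open 0.63
362,271,95,22.4 -> -0.0013 0.0011 -0.0780  0.0 -0.1 0.0  rows 2
c-46.5,14,95,0 -> 0.0870 0.2883 -0.0779  -0.0 -0.1 32.5  rows 5
c-46.5,14,60,0 -> 0.0870 0.2883 -0.0429  -0.0 -0.1 32.5  rows 5
```

```bash
python3 -m handwheel '0.5 0 0 -0.05 0 0 0;0.5 0 0 -0.08 0 0 0;0.5 0.087 0.2883 -0.085 0 0 32.5;0.5 0.087 0.2883 -0.085 0 0 32.5;0.5 0.087 0.2883 -0.085 0 0 32.5;0.5 0.087 0.2883 -0.085 0 0 32.5;0.5 0.087 0.2883 -0.085 0 0 32.5;0.5 0.087 0.2883 -0.085 0 0 32.5;0.5 0.087 0.2883 -0.06 0 0 32.5;0.5 0.087 0.2883 -0.05 0 0 32.5'; python3 plan.py c-46.5,14,24,0
```

```text
clock: 25.52
eef_pos: [550.2, 39.7, 64.7]
ee_rot: [0.0, 0.996, -0.088, -0.002]
force: [0.2, 1.1, -4.1]
opening: 0.62
t 25.5 at [550.2  39.7  64.7] jaw -10.1 q6 0.12 q1 -0.05 F [ 0.2  1.1 -4.1] open 0.62
c-46.5,14,24,0 -> 0.0032 -0.0001 0.0407  0.0 0.3 0.0  rows 1
```

```bash
python3 -m handwheel '0.5 0.001 -0.0005 0.02 0 0 0;0.5 0.001 -0.0005 0.037 0 0 0;0.5 0.001 -0.0005 0.0405 0 0 0;0.5 0.001 -0.0005 0.0405 0 0 0'; python3 -m handwheel '0.5 0 0 0.001 0 0 0;0.5 0 0 0.001 0 0 0'; python3 plan.py
```

```text
clock: 26.02
eef_pos: [553.6, 39.5, 25.7]
ee_rot: [0.0, 0.996, -0.088, -0.0]
force: [-0.2, 0.3, -4.2]
opening: 0.629
clock: 26.28
eef_pos: [554.3, 39.3, 25.3]
ee_rot: [0.0, 0.996, -0.088, 0.0]
force: [-0.5, -0.7, -4.0]
opening: 0.625
t 26.3 at [554.3  39.3  25.3] jaw -10.1 q6 0.12 q1 -0.05 F [-0.5 -0.7 -4. ] open 0.62
```

```bash
python3 -m handwheel '0.5 0 0 0.0015 0 0 0;0.5 0 0 0.003 0 0 0;0.5 0 0 0.003 0 0 0';  python3 -m handwheel '-0.6 0 0 0 0 0 0;-0.6 0 0 0 0 0 0;-0.6 0 0 0 0 0 0;-0.6 0 0 -0.04 0 0 0;-1 0 0 -0.09 0 0 0;-1 0 0 -0.1 0 0 0'; python3 plan.py 460.8,412.2,100,42.5 460.8,412.2,14,42.5;python3 - <<'E'
from vis import *
f=robot.grab_frame("top")
for o in scene(f): 
  if o[0]!="tin?" : print(*o)
E
```

```text
clock: 26.65
eef_pos: [554.2, 39.5, 23.0]
ee_rot: [-0.0, 0.996, -0.088, 0.0]
force: [-3.3, 1.1, 7.6]
opening: 0.627
clock: 27.4
eef_pos: [556.4, 39.2, 124.9]
ee_rot: [-0.0, 0.996, -0.088, 0.003]
force: [-0.3, -0.0, 0.4]
opening: 0.98
t 27.4 at [556.4  39.2 124.9] jaw -10.1 q6 0.12 q1 -0.05 F [-0.3 -0.   0.4] open 0.98
460.8,412.2,100,42.5 -> -0.1595 -0.3505 0.0242  0.1 -0.3 -52.6  rows 7
460.8,412.2,14,42.5 -> -0.1600 -0.3505 0.1102  0.1 -0.3 -52.6  rows 7
box [460.7 412.4] [51.9 60. ] 132.6 [164. 239.]
box [525.7 -84.8] [37.7 78.7] 179.9 [377. 214.]
measure [600.5 401.9] [29.1 60. ] 90.9 [171. 181.]
```

```bash
python3 -m handwheel '-1 -0.16 -0.3505 0.02 0 0 -52.7;-1 -0.16 -0.3505 0.02 0 0 -52.7;-1 -0.16 -0.3505 0.02 0 0 -52.7;-1 -0.16 -0.3505 0.02 0 0 -52.7;-1 -0.16 -0.3505 0.02 0 0 -52.7;-1 -0.16 -0.3505 0.02 0 0 -52.7;-1 -0.16 -0.3505 0.02 0 0 -52.7;-1 -0.16 -0.3505 0.03 0 0 -52.7;-1 -0.16 -0.3505 0.03 0 0 -52.7'; python3 plan.py 460.8,412.4,14,42.6
```

```text
clock: 28.58
eef_pos: [456.9, 409.9, 89.9]
ee_rot: [0.001, 0.932, 0.363, -0.002]
force: [-0.4, -0.1, -0.2]
opening: 0.999
t 28.6 at [456.9 409.9  89.9] jaw 42.5 q6 -0.12 q1 0.62 F [-0.4 -0.1 -0.2] open 1.00
460.8,412.4,14,42.6 -> 0.0048 0.0008 0.0759  0.0 0.2 -0.1  rows 2
```

```bash
python3 -m handwheel '-1 0.001 0 0.04 0 0 0;-1 0.001 0 0.073 0 0 0;-1 0.001 0 0.073 0 0 0;0.5 0.001 0 0.073 0 0 0;0.5 0.001 0 0.073 0 0 0;0.5 0.001 0 0.073 0 0 0;0.5 0.001 0 0.073 0 0 0;0.5 0.001 0 0.073 0 0 0;0.5 0.001 0 0.073 0 0 0;0.5 0.001 0 0.073 0 0 0' 25; python3 plan.py 460.8,412.4,95,42.6 c-46.5,93,95,0 c-46.5,93,60,0
```

```text
clock: 29.82
eef_pos: [459.8, 414.1, 20.0]
ee_rot: [-0.0, 0.932, 0.364, 0.002]
force: [0.4, -0.4, 6.5]
opening: 0.626
t 29.8 at [459.8 414.1  20. ] jaw 42.6 q6 -0.12 q1 0.62 F [ 0.4 -0.4  6.5] open 0.63
460.8,412.4,95,42.6 -> -0.0002 0.0020 -0.0750  0.0 -0.2 0.0  rows 2
c-46.5,93,95,0 -> -0.1221 0.2912 -0.0752  -0.1 -0.2 52.7  rows 6
c-46.5,93,60,0 -> -0.1222 0.2912 -0.0402  -0.1 -0.2 52.7  rows 6
```

```bash
python3 -m handwheel '0.5 0 0 -0.05 0 0 0;0.5 0 0 -0.085 0 0 0;0.5 -0.122 0.290 -0.088 0 0 52.7;0.5 -0.122 0.290 -0.088 0 0 52.7;0.5 -0.122 0.290 -0.088 0 0 52.7;0.5 -0.122 0.290 -0.088 0 0 52.7;0.5 -0.122 0.290 -0.088 0 0 52.7;0.5 -0.122 0.290 -0.08 0 0 52.7;0.5 -0.122 0.290 -0.05 0 0 52.7;0.5 -0.122 0.290 -0.04 0 0 52.7'; python3 plan.py c-46.5,94,26,0
```

```text
clock: 31.08
eef_pos: [562.3, 117.5, 56.8]
ee_rot: [0.0, 0.996, -0.087, -0.002]
force: [0.2, 0.2, -2.9]
opening: 0.625
t 31.1 at [562.3 117.5  56.8] jaw -10.0 q6 0.26 q1 0.09 F [ 0.2  0.2 -2.9] open 0.62
c-46.5,94,26,0 -> 0.0049 -0.0013 0.0307  0.1 0.3 0.1  rows 1
```

```bash
python3 -m handwheel '0.5 0.001 0 0.02 0 0 0;0.5 0.001 0 0.026 0 0 0;0.5 0.001 0 0.026 0 0 0;0.5 0.001 0 0.026 0 0 0'; python3 plan.py c-46.5,94,26,0
```

```text
clock: 31.58
eef_pos: [566.4, 117.2, 33.5]
ee_rot: [-0.0, 0.996, -0.088, 0.0]
force: [-0.1, -0.2, -2.2]
opening: 0.625
t 31.6 at [566.4 117.2  33.5] jaw -10.0 q6 0.26 q1 0.08 F [-0.1 -0.2 -2.2] open 0.63
c-46.5,94,26,0 -> 0.0006 -0.0009 0.0075  -0.0 -0.1 0.1  rows 1
```

```bash
python3 -m handwheel '0.5 0 -0.001 0.006 0 0 0;0.5 0 -0.001 0.0085 0 0 0;0.5 0 -0.001 0.0085 0 0 0';  python3 -m handwheel '-0.6 0 0 0 0 0 0;-0.6 0 0 0 0 0 0;-0.6 0 0 0 0 0 0;-0.6 0 0 -0.04 0 0 0;-1 0 0 -0.09 0 0 0;-1 0 0 -0.1 0 0 0'; python3 plan.py 423.5,35.5,100,0.5 423.5,35.5,16,0.5;python3 - <<'E'
from vis import *
f=robot.grab_frame("top")
for o in scene(f): print(*o)
E
```

```text
clock: 31.95
eef_pos: [566.6, 118.2, 25.9]
ee_rot: [-0.0, 0.996, -0.088, 0.001]
force: [-3.3, 0.6, 11.5]
opening: 0.62
clock: 32.7
eef_pos: [568.7, 118.1, 127.5]
ee_rot: [-0.0, 0.996, -0.088, 0.003]
force: [0.7, 0.2, -0.4]
opening: 0.982
t 32.7 at [568.7 118.1 127.5] jaw -10.1 q6 0.26 q1 0.09 F [ 0.7  0.2 -0.4] open 0.98
423.5,35.5,100,0.5 -> -0.1286 0.1068 0.0266  -0.1 -0.3 -10.6  rows 3
423.5,35.5,16,0.5 -> -0.1291 0.1069 0.1106  -0.1 -0.3 -10.6  rows 4
box [424.   -2.6] [42.  67.5] 90.9 [342. 258.]
box [534.1 -27.8] [ 77.8 147.1] 81.2 [355. 210.]
measure [600.5 401.9] [29.1 60. ] 90.9 [171. 181.]
crate [585.8 -31.2] [174.7 184.5] 82.4 [357. 193.]
tin? [ 277.4 -291.5] [22.5 43.9] 90.9 [467. 325.]
tin? [ 313.1 -272.2] [ 45.4 105.3] 106.0 [457. 307.]
tin? [331.6 -70.1] [25.1 44.1] 90.9 [371. 299.]
tin? [ 305.3 -121.2] [ 84. 188.] 90.9 [396. 315.]
tin? [361.4   3.8] [30.  41.5] 0.7 [339. 285.]
tin? [ 399.7 -147.5] [27.9 63.1] 179.7 [404. 270.]
tin? [399.8 -74.6] [25.5 65.1] 0.2 [373. 269.]
tin? [463.8   6. ] [23.5 46.8] 90.9 [338. 241.]
tin? [ 467.2 -296. ] [39.7 53.7] 88.5 [467. 241.]
tin? [ 461.3 -122.6] [ 75.3 187.4] 90.9 [397. 241.]
tin? [476.  274.1] [21.1 43. ] 2.2 [224. 234.]
tin? [ 588.3 -248.1] [ 42.6 214. ] 178.8 [446. 192.]
tin? [492.1 376.2] [241.7 407. ] 0.5 [182. 242.]
```

```bash
python3 -m handwheel '-1 -0.129 0.107 0.02 0 0 -10.6;-1 -0.129 0.107 0.02 0 0 -10.6;-1 -0.129 0.107 0.02 0 0 -10.6;-1 -0.129 0.107 0.02 0 0 -10.6;-1 -0.129 0.107 0.07 0 0 -10.6;-1 -0.129 0.107 0.11 0 0 -10.6;-1 -0.129 0.107 0.11 0 0 -10.6'; python3 plan.py 423.5,36,16,0.5
```

```text
clock: 33.62
eef_pos: [418.5, 35.5, 11.8]
ee_rot: [-0.0, 1.0, 0.005, -0.003]
force: [0.3, 1.3, -0.7]
opening: 0.999
t 33.6 at [418.5  35.5  11.8] jaw 0.5 q6 -0.09 q1 -0.08 F [ 0.3  1.3 -0.7] open 1.00
423.5,36,16,0.5 -> 0.0049 -0.0004 -0.0042  -0.0 0.4 0.0  rows 1
```

```bash
python3 -m handwheel '0.6 0 0 0 0 0 0;0.6 0 0 0 0 0 0;0.6 0 0 0 0 0 0;0.6 0 0 0 0 0 0;0.6 0 0 0 0 0 0;0.6 0 0 0 0 0 0;0.6 0 0 0 0 0 0;0.6 0 0 0 0 0 0' 28; python3 plan.py 423,36,105,0 c51,-52,105,0 c51,-52,60,0
```

```text
clock: 34.62
eef_pos: [422.8, 34.9, 15.2]
ee_rot: [0.0, 1.0, 0.004, 0.002]
force: [3.2, -0.4, 7.1]
opening: 0.52
t 34.6 at [422.8  34.9  15.2] jaw 0.5 q6 -0.09 q1 -0.08 F [ 3.2 -0.4  7.1] open 0.52
423,36,105,0 -> 0.0006 -0.0010 -0.0898  0.0 -0.2 0.5  rows 2
c51,-52,105,0 -> 0.2144 0.0797 -0.0889  0.0 -0.2 10.6  rows 4
c51,-52,60,0 -> 0.2142 0.0797 -0.0439  0.0 -0.2 10.6  rows 4
```

```bash
python3 -m handwheel '0.6 0 0 -0.05 0 0 0;0.6 0 0 -0.092 0 0 0;0.6 0 0 -0.092 0 0 0;0.6 0.2144 0.0797 -0.092 0 0 10.6;0.6 0.2144 0.0797 -0.092 0 0 10.6;0.6 0.2144 0.0797 -0.092 0 0 10.6;0.6 0.2144 0.0797 -0.092 0 0 10.6;0.6 0.2144 0.0797 -0.092 0 0 10.6;0.6 0.2144 0.0797 -0.092 0 0 10.6;0.6 0.2144 0.0797 -0.082 0 0 10.6'; python3 -m handwheel '0.6 0 0 0 0 0 0;0.6 0 0 0 0 0 0'; python3 plan.py c51,-52,45,0 c51,-52,21,0
```

```text
clock: 35.88
eef_pos: [634.0, -42.1, 95.5]
ee_rot: [-0.0, 0.996, -0.088, -0.001]
force: [0.1, 0.2, -3.7]
opening: 0.518
clock: 36.12
eef_pos: [635.0, -42.3, 96.2]
ee_rot: [0.0, 0.996, -0.088, -0.0]
force: [-0.5, 0.0, -3.9]
opening: 0.525
t 36.1 at [635.  -42.3  96.2] jaw -10.1 q6 0.00 q1 -0.18 F [-0.5  0.  -3.9] open 0.52
c51,-52,45,0 -> 0.0027 0.0000 0.0512  0.0 0.0 0.0  rows 1
c51,-52,21,0 -> 0.0027 0.0000 0.0752  0.0 0.0 0.0  rows 2
```

```bash
python3 -m handwheel '0.6 0.002 0 0.045 0 0 0;0.6 0.002 0 0.055 0 0 0;0.6 0.002 0 0.055 0 0 0'; python3 -m handwheel '0.6 0 0 0.009 0 0 0;0.6 0 0 0.017 0 0 0;0.6 0 0 0.017 0 0 0;0.6 0 0 0.017 0 0 0'; python3 plan.py c50.5,-52,21,0
```

```text
clock: 36.5
eef_pos: [636.8, -42.8, 41.0]
ee_rot: [-0.0, 0.996, -0.088, -0.001]
force: [-0.0, -0.6, -3.6]
opening: 0.523
clock: 37.0
eef_pos: [637.7, -43.0, 24.5]
ee_rot: [0.0, 0.996, -0.088, 0.0]
force: [-0.1, 0.2, -4.8]
opening: 0.526
t 37.0 at [637.7 -43.   24.5] jaw -10.1 q6 0.00 q1 -0.18 F [-0.1  0.2 -4.8] open 0.53
c50.5,-52,21,0 -> -0.0006 -0.0002 0.0035  0.0 -0.0 0.0  rows 1
```

```bash
python3 -m handwheel '0.6 0 0 0.002 0 0 0;0.6 0 0 0.004 0 0 0;0.6 0 0 0.004 0 0 0';  python3 -m handwheel '-0.36 0 0 0 0 0 0;-0.36 0 0 0 0 0 0;-0.36 0 0 0 0 0 0;-0.36 0 0 -0.04 0 0 0;-1 0 0 -0.09 0 0 0;-1 0 0 -0.1 0 0 0'; python3 - <<'E'
from vis import *
f=robot.grab_frame("top");hsv=cv2.cvtColor(f["frame"],cv2.COLOR_RGB2HSV).astype(int)
m=((hsv[...,0]>=15)&(hsv[...,0]<=28)&(hsv[...,1]>120));m[:165]=0;m[200:]=0;m[:,:145]=0;m[:,205:]=0
for c in comps(m):
    x=c.reshape(-1,2);print(x.min(0),x.max(0),[rect(f,c,z) for z in(40,62)])
print(hsv[170:194:2,172].tolist());print(hsv[180,154:196:2].tolist())
E
python3 plan.py 601,402,100,1 601,402,15,1
```

```text
clock: 37.38
eef_pos: [637.8, -43.0, 21.2]
ee_rot: [0.0, 0.996, -0.088, 0.0]
force: [-1.2, 0.5, 4.2]
opening: 0.52
clock: 38.12
eef_pos: [640.2, -43.4, 124.0]
ee_rot: [0.0, 0.996, -0.088, 0.003]
force: [0.4, 0.3, -0.3]
opening: 0.865
[159 174] [185 190] [(array([603.3, 406.2]), array([39.5, 63.9]), 90.9), (array([598.1, 400.6]), array([38.8, 62.9]), 90.9)]
[[33, 19, 149], [24, 42, 146], [20, 166, 169], [21, 202, 182], [21, 199, 183], [21, 203, 180], [21, 209, 179], [21, 207, 179], [21, 194, 142], [20, 107, 57], [30, 34, 38], [35, 26, 59]]
[[35, 19, 150], [30, 21, 144], [20, 113, 131], [20, 195, 141], [21, 204, 151], [21, 209, 165], [21, 211, 172], [21, 207, 176], [21, 207, 181], [21, 203, 180], [21, 201, 170], [21, 199, 169], [21, 201, 165], [21, 203, 146], [21, 201, 122], [20, 191, 104], [22, 109, 94], [32, 24, 158], [37, 18, 182], [34, 21, 182], [33, 24, 188]]
t 38.2 at [639.7 -43.3 123.6] jaw -10.1 q6 0.00 q1 -0.18 F [-0.3  0.6  0.1] open 0.91
601,402,100,1 -> -0.1162 -0.4317 0.0229  0.0 -0.3 -11.1  rows 8
601,402,15,1 -> -0.1166 -0.4317 0.1079  0.0 -0.3 -11.1  rows 8
```

```bash
python3 -m handwheel '-1 -0.1166 -0.434 0.01 0 0 -11;-1 -0.1166 -0.434 0.01 0 0 -11;-1 -0.1166 -0.434 0.01 0 0 -11;-1 -0.1166 -0.434 0.01 0 0 -11;-1 -0.1166 -0.434 0.01 0 0 -11;-1 -0.1166 -0.434 0.01 0 0 -11;-1 -0.1166 -0.434 0.01 0 0 -11;-1 -0.1166 -0.434 0.01 0 0 -11;-1 -0.1166 -0.434 0.06 0 0 -11;-1 -0.1166 -0.434 0.106 0 0 -11'; python3 -m handwheel '0.9 0 0 0.001 0 0 0;0.9 0 0 0.001 0 0 0;0.9 0 0 0.001 0 0 0;0.9 0 0 0.001 0 0 0;0.9 0 0 0.001 0 0 0;0.9 0 0 0.001 0 0 0;0.9 0 0 0.001 0 0 0;0.9 0 0 0.001 0 0 0;0.9 0 0 0.001 0 0 0' 25; python3 plan.py c30,109,105,90 c30,109,25,90;python3 - <<'E'
from vis import *
f=robot.grab_frame("side");cv2.imwrite("pics/s4.png",f["frame"][120:,60:500,::-1])
E
```

```text
clock: 39.42
eef_pos: [598.2, 403.6, 12.2]
ee_rot: [0.001, 1.0, 0.008, -0.0]
force: [1.0, 0.0, -1.0]
opening: 0.999
clock: 40.55
eef_pos: [599.7, 405.1, 14.2]
ee_rot: [-0.0, 1.0, 0.008, 0.001]
force: [0.8, -0.1, 5.3]
opening: 0.405
t 40.5 at [599.7 405.1  14.2] jaw 0.9 q6 0.48 q1 0.50 F [ 0.8 -0.1  5.3] open 0.41
c30,109,105,90 -> 0.0410 0.2864 -0.0909  0.0 -0.1 -79.0  rows 8
c30,109,25,90 -> 0.0409 0.2864 -0.0109  0.0 -0.1 -79.0  rows 8
```

```bash
python3 -m handwheel '0.9 0 0 0 0 0 0;0.9 0 0 -0.05 0 0 0;0.9 0.041 0.2864 -0.095 0 0 -79;0.9 0.041 0.2864 -0.095 0 0 -79;0.9 0.041 0.2864 -0.095 0 0 -79;0.9 0.041 0.2864 -0.095 0 0 -79;0.9 0.041 0.2864 -0.095 0 0 -79;0.9 0.041 0.2864 -0.095 0 0 -79;0.9 0.041 0.2864 -0.095 0 0 -79;0.9 0.041 0.2864 -0.095 0 0 -79'; python3 -m handwheel '0.9 0 0 0 0 0 0;0.9 0 0 0 0 0 0;0.9 0 0 0 0 0 0';python3 plan.py c30,109,45,90 c30,109,20,90; python3 - <<'E'
from vis import *
f=robot.grab_frame("top")
for o in scene(f):
  if o[0]!="tin?" or 440<o[1][0]<500: print(*o)
E
```

```text
clock: 41.85
eef_pos: [642.9, 118.7, 107.2]
ee_rot: [-0.001, 0.765, 0.643, -0.001]
force: [-0.5, 0.2, -1.4]
opening: 0.393
clock: 42.22
eef_pos: [644.0, 119.1, 108.0]
ee_rot: [-0.0, 0.767, 0.642, -0.0]
force: [-0.9, 0.1, -2.2]
opening: 0.391
t 42.2 at [644.  119.1 108. ] jaw 79.9 q6 -1.32 q1 0.08 F [-0.9  0.1 -2.2] open 0.39
c30,109,45,90 -> 0.0004 0.0011 0.0630  -0.0 0.0 -0.0  rows 2
c30,109,20,90 -> 0.0004 0.0011 0.0880  -0.0 0.0 -0.0  rows 2
box [528.5 -31.6] [ 76.9 140.1] 85.7 [357. 211.]
box [635.5 -44.7] [ 50.3 139.5] 83.7 [362. 170.]
crate [585.3 -37.2] [172.1 174. ] 172.1 [358. 198.]
tin? [452.4 -99.9] [ 89.8 242.8] 95.7 [384. 243.]
```

```bash
python3 -m handwheel '0.9 0.0005 0.001 0.05 0 0 0;0.9 0.0005 0.001 0.065 0 0 0;0.9 0.0005 0.001 0.065 0 0 0;0.9 0.0005 0.001 0.065 0 0 0'; python3 -m handwheel '0.9 0 0 0.009 0 0 0;0.9 0 0 0.018 0 0 0;0.9 0 0 0.021 0 0 0;0.9 0 0 0.021 0 0 0'; python3 plan.py c30,109,20,90
```

```text
clock: 42.78
eef_pos: [646.5, 119.4, 44.6]
ee_rot: [0.001, 0.767, 0.642, 0.001]
force: [0.9, 0.3, -1.7]
opening: 0.392
clock: 43.28
eef_pos: [645.0, 119.2, 21.8]
ee_rot: [-0.0, 0.767, 0.642, -0.0]
force: [0.8, -0.3, -1.5]
opening: 0.394
t 43.3 at [645.  119.2  21.8] jaw 79.9 q6 -1.32 q1 0.08 F [ 0.8 -0.3 -1.5] open 0.39
c30,109,20,90 -> 0.0001 0.0001 0.0018  -0.0 0.0 0.0  rows 1
```

```bash
python3 -m handwheel '0.9 0 0 0.002 0 0 0;0.9 0 0 0.003 0 0 0;0.9 0 0 0.003 0 0 0';  python3 -m handwheel '-0.1 0 0 0 0 0 0;-0.1 0 0 0 0 0 0;-0.1 0 0 0 0 0 0;-0.1 0 0 -0.04 0 0 0;-1 0 0 -0.09 0 0 0;-1 0 0 -0.1 0 0 0'; python3 - <<'E'
from vis import *
f=robot.grab_frame("top");print(onplane(f,[(231.2,236.1)],60))
g=cv2.cvtColor(f["frame"],cv2.COLOR_RGB2GRAY);print(g[236,214:250:2],g[220:254:2,231])
E
python3 plan.py 472,257,100,-10.1 472,257,15,-10.1
```

```text
clock: 43.65
eef_pos: [645.6, 119.7, 20.5]
ee_rot: [0.0, 0.766, 0.642, 0.0]
force: [-1.7, 2.7, 6.2]
opening: 0.392
clock: 44.4
eef_pos: [648.1, 119.5, 123.1]
ee_rot: [0.002, 0.767, 0.642, 0.003]
force: [-0.0, -0.0, -0.6]
opening: 0.737
[[471.29669063 255.82801608]]
[184 184 191 215 233 235 235 221 128  79  47  46  51  53  56  58  59  60] [ 88  84  89 110 122 122 121 104  98  99  99  99  95  85  73  72  71]
t 44.5 at [647.5 119.5 122.6] jaw 79.9 q6 -1.32 q1 0.08 F [0.1 0.2 0.8] open 0.78
472,257,100,-10.1 -> 0.1046 -0.1970 0.0217  0.3 0.2 -90.0  rows 9
472,257,15,-10.1 -> 0.1045 -0.1975 0.1067  0.3 0.2 -90.0  rows 9
```

```bash
python3 -m handwheel '-1 0.1046 -0.1965 0.02 0 0 90;-1 0.1046 -0.1965 0.02 0 0 90;-1 0.1046 -0.1965 0.02 0 0 90;-1 0.1046 -0.1965 0.02 0 0 90;-1 0.1046 -0.1965 0.02 0 0 90;-1 0.1046 -0.1965 0.02 0 0 90;-1 0.1046 -0.1965 0.02 0 0 90;-1 0.1046 -0.1965 0.02 0 0 90;-1 0.1046 -0.1965 0.03 0 0 90;-1 0.1046 -0.1965 0.07 0 0 90'; python3 plan.py 471.5,256.5,16,-10.1
```

```text
clock: 45.7
eef_pos: [471.4, 257.2, 49.2]
ee_rot: [-0.001, 0.996, -0.088, 0.001]
force: [-0.6, -0.2, -0.8]
opening: 1.002
t 45.7 at [471.4 257.2  49.2] jaw -10.1 q6 0.55 q1 0.37 F [-0.6 -0.2 -0.8] open 1.00
471.5,256.5,16,-10.1 -> 0.0001 0.0007 0.0332  -0.1 -0.2 -0.0  rows 1
```

```bash
python3 -m handwheel '-1 0 0.001 0.036 0 0 0;-1 0 0.001 0.036 0 0 0;0.5 0 0.001 0.036 0 0 0;0.5 0 0.001 0.036 0 0 0;0.5 0 0.001 0.036 0 0 0;0.5 0 0.001 0.036 0 0 0;0.5 0 0.001 0.036 0 0 0;0.5 0 0.001 0.036 0 0 0;0.5 0 0.001 0.036 0 0 0;0.5 0 0.001 0.036 0 0 0' 25; python3 plan.py c44,56.5,105,0 c44,56.5,22,0
```

```text
clock: 46.95
eef_pos: [471.7, 256.3, 14.4]
ee_rot: [-0.001, 0.996, -0.088, 0.001]
force: [2.2, -0.4, 7.0]
opening: 0.641
t 47.0 at [471.7 256.3  14.4] jaw -10.1 q6 0.55 q1 0.37 F [ 2.2 -0.4  7. ] open 0.64
c44,56.5,105,0 -> 0.2090 0.1568 -0.0902  -0.1 -0.2 0.0  rows 5
c44,56.5,22,0 -> 0.2088 0.1569 -0.0072  -0.1 -0.2 0.0  rows 5
```

```bash
python3 -m handwheel '0.5 0 0 -0.05 0 0 0;0.5 0 0 -0.09 0 0 0;0.5 0 0 -0.092 0 0 0;0.5 0.209 0.157 -0.092 0 0 0;0.5 0.209 0.157 -0.092 0 0 0;0.5 0.209 0.157 -0.092 0 0 0;0.5 0.209 0.157 -0.092 0 0 0;0.5 0.209 0.157 -0.092 0 0 0;0.5 0.209 0.157 -0.092 0 0 0;0.5 0.209 0.157 -0.092 0 0 0'; python3 -m handwheel '0.5 0 0 0.03 0 0 0;0.5 0 0 0.03 0 0 0';python3 plan.py c44,56.5,45,0 c44,56.5,20,0; python3 - <<'E'
from vis import *
f=robot.grab_frame("wrist")
cv2.imwrite("pics/w7.png",f["frame"][:,:,::-1])
E
```

```text
clock: 48.2
eef_pos: [646.1, 65.8, 104.1]
ee_rot: [-0.0, 0.996, -0.087, -0.002]
force: [0.3, 0.1, -2.8]
opening: 0.644
clock: 48.45
eef_pos: [644.6, 66.1, 73.2]
ee_rot: [0.0, 0.996, -0.087, -0.003]
force: [0.2, -0.9, -2.3]
opening: 0.641
t 48.5 at [644.6  66.1  73.2] jaw -10.0 q6 0.17 q1 -0.00 F [ 0.2 -0.9 -2.3] open 0.64
c44,56.5,45,0 -> 0.0054 -0.0001 0.0281  0.1 0.4 0.1  rows 1
c44,56.5,20,0 -> 0.0055 -0.0001 0.0531  0.1 0.4 0.1  rows 1
```

View pics/w7.png

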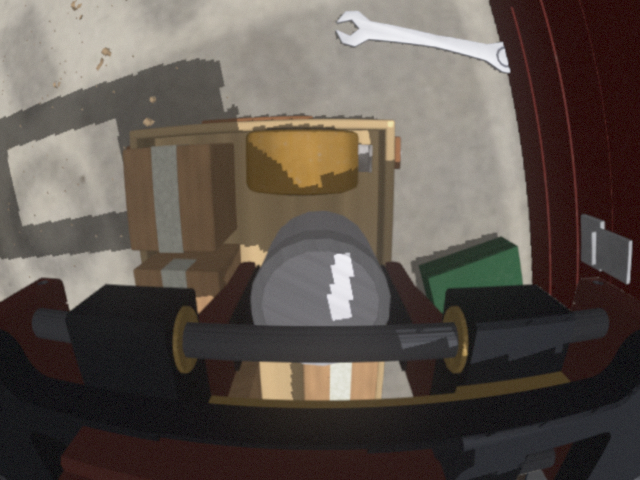

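```bash
python3 -m handwheel '0.5 0.001 0 0.02 0 0 0;0.5 0.001 0 0.035 0 0 0;0.5 0.001 0 0.035 0 0 0;0.5 0.001 0 0.035 0 0 0'; python3 plan.py c44,56.5,20.4,0
```

```text
clock: 49.0
eef_pos: [649.4, 64.3, 40.3]
ee_rot: [0.0, 0.996, -0.088, -0.0]
force: [0.7, -0.8, -2.8]
opening: 0.64
t 49.0 at [649.4  64.3  40.3] jaw -10.1 q6 0.17 q1 -0.01 F [ 0.7 -0.8 -2.8] open 0.64
c44,56.5,20.4,0 -> 0.0001 -0.0010 0.0199  0.0 0.0 0.0  rows 1
```

```bash
python3 -m handwheel '0.5 0 -0.001 0.012 0 0 0;0.5 0 -0.001 0.019 0 0 0;0.5 0 -0.001 0.02 0 0 0;0.5 0 -0.001 0.02 0 0 0'; python3 -m handwheel '0.5 0 0 0.0012 0 0 0;0.5 0 0 0.0012 0 0 0'; python3 -m handwheel '-0.6 0 0 0 0 0 0;-0.6 0 0 0 0 0 0;-0.6 0 0 0 0 0 0;-0.6 0 0 -0.04 0 0 0;-0.6 0 0 -0.09 0 0 0;0.5 0 0 -0.12 0 0 0'; python3 plan.py 480,-231,130,80
```

```text
clock: 49.5
eef_pos: [649.1, 65.4, 20.2]
ee_rot: [0.0, 0.996, -0.088, -0.0]
force: [-1.5, 0.5, 0.9]
opening: 0.637
clock: 49.75
eef_pos: [649.2, 65.4, 20.2]
ee_rot: [0.0, 0.996, -0.088, -0.0]
force: [-4.3, 0.1, 9.3]
opening: 0.639
clock: 50.5
eef_pos: [650.7, 65.4, 141.6]
ee_rot: [-0.0, 0.996, -0.088, 0.001]
force: [0.3, 0.2, -0.2]
opening: 0.725
t 50.5 at [650.7  65.4 141.6] jaw -10.1 q6 0.17 q1 -0.01 F [ 0.3  0.2 -0.2] open 0.72
480,-231,130,80 -> -0.1162 0.3217 0.0111  -0.1 -0.1 89.9  rows 9
```

```bash
python3 plan.py 375,-231,110,8; python3 - <<'E'
from vis import *
f=robot.grab_frame("side");hsv=cv2.cvtColor(f["frame"],cv2.COLOR_RGB2HSV).astype(int)
r=hsv[165:200,345:385];m=(r[...,1]<40)&(r[...,2]>185)
for c in comps(m,8):
    x=c.reshape(-1,2)+[345,165];print(x.min(0),x.max(0),onplane(f,[x.mean(0)],90))
g=robot.grab_frame("top");h=cv2.cvtColor(g["frame"],cv2.COLOR_RGB2HSV).astype(int)
r=h[265:295,425:480];m=(r[...,2]>205)
for c in comps(m,8):
    x=c.reshape(-1,2)+[425,265];print(x.min(0),x.max(0),onplane(g,[x.min(0),x.max(0)],95))
print(h[265:292:2,436:476:2,2])
E
```

```text
t 50.5 at [650.7  65.4 141.6] jaw -10.1 q6 0.17 q1 -0.01 F [ 0.3  0.2 -0.2] open 0.72
375,-231,110,8 -> -0.2197 0.3401 0.0308  0.0 -0.2 -18.1  rows 7
[351 188] [368 199] [[ 404.08596122 -141.50515254]]
[345 165] [384 199] [[ 384.77556727 -257.33703076]]
[441 275] [469 282] [[ 385.56088774 -225.53083852]
 [ 370.83578161 -288.22851936]]
[[129 136 138 151 158 160 165 170 174 175 176 176 177 176 176 174 182 179
  146 148]
 [174 175 176 178 180 180 179 178 177 177 176 177 177 177 175 175 174 171
  141 148]
 [181 180 180 181 179 179 179 178 177 178 177 176 176 175 175 173 172 171
  155 156]
 [180 179 178 180 178 178 177 178 177 176 174 170 167 165 165 148 143 140
  139 158]
 [178 178 179 180 178 178 173 163 144 142 138 121 111 112 120 111 118 120
  102 155]
 [174 181 193 206 198 186 158 123 117 138 159 165 173 192 208 206 207 193
  118 161]
 [168 168 202 234 235 212 213 212 213 218 224 224 223 222 222 222 218 200
  125 152]
 [142 140 200 238 240 224 225 226 225 219 216 215 210 193 181 181 165 132
   95 133]
 [ 86 117 192 232 238 216 190 182 180 144 121 115 107  84  66  67  77  99
  126 151]
 [ 81 106 171 195 200 176 102  67  62  64  67  66  77  84  89  94 135 160
  170 164]
 [ 80  87 126 159 152 130 100  93 112 123 126 128 147 156 156 157 165 170
  170 163]
 [ 84  93 131 169 171 169 162 160 164 166 166 168 170 170 171 170 170 170
  169 168]
 [130 150 167 173 173 173 174 172 170 169 168 169 170 170 172 173 171 171
  171 181]
 [169 171 172 173 172 171 171 172 171 169 168 168 168 167 167 167 165 159
  159 164]]
```

```bash
python3 -m handwheel '1 -0.2197 0.34 0 0 0 -18;1 -0.2197 0.34 0 0 0 -18;1 -0.2197 0.34 0 0 0 -18;1 -0.2197 0.34 0 0 0 -18;1 -0.2197 0.34 0 0 0 -18;1 -0.2197 0.34 0 0 0 -18;1 -0.2197 0.34 0 0 0 -18;1 -0.2197 0.34 0 0 0 -18;1 -0.2197 0.34 0.025 0 0 -18;1 -0.2197 0.34 0.025 0 0 -18'; python3 plan.py 376,-230,85,8; python3 - <<'E'
from vis import *
f=robot.grab_frame("top")
for o in scene(f):
  if o[0] in("box","crate","measure","tin?"): print(*o)
for n,(x,y),z in(("big",(-46.5,-79),72),("med",(-46.5,14),66),("small",(-46.5,93),62),("long",(50.5,-52),66),("tin",(44,56),66),("meas",(30,109),68)):
    A=np.radians(79.9);w=[596.5+x*np.sin(A)+y*np.cos(A),17.3-x*np.cos(A)+y*np.sin(A),z]
    c=np.array(f["K"])@(np.array(f["R"])@w+f["t"]);print(n,(c[:2]/c[2]).round(1))
hsv=cv2.cvtColor(f["frame"],cv2.COLOR_RGB2HSV).astype(int)
roi=np.zeros((480,640),bool);roi[140:240,265:405]=1
m=(hsv[...,1]<75)&(hsv[...,2]>150)&roi
for c in comps(m,40): print("white",rect(f,c,66),c.reshape(-1,2).mean(0).round())
o=(hsv[...,0]<=17)&(hsv[...,1]>95)&(hsv[...,2]>125)&roi
for c in comps(o,40): print("org",rect(f,c,66),c.reshape(-1,2).mean(0).round())
m=(hsv[...,1]>180)&(hsv[...,2]>90)&roi
for c in comps(m,40): print("yel",rect(f,c,66),c.reshape(-1,2).mean(0).round())
r=f["frame"][245:290,360:420];h=hsv[245:290,360:420];m=(h[...,0]<25)&(h[...,1]>60)
for c in comps(m,20): print("offcut",(c.reshape(-1,2)+[360,245]).mean(0))
E
```

```text
clock: 51.85
eef_pos: [372.8, -229.0, 112.5]
ee_rot: [-0.002, 0.998, 0.069, -0.001]
force: [-0.4, 0.4, 0.0]
opening: 0.005
t 51.9 at [ 372.8 -229.   112.5] jaw 8.0 q6 -0.85 q1 -0.71 F [-0.4  0.4  0. ] open 0.01
376,-230,85,8 -> 0.0031 0.0015 0.0275  -0.2 0.2 -0.0  rows 1
box [544.2  22.7] [ 78.6 251.2] 80.5 [333. 206.]
box [636.4 -45. ] [ 50.1 142.7] 83.0 [361. 169.]
measure [639.  123.5] [31.8 55.8] 170.2 [289. 167.]
crate [596.   15.8] [174.8 279.6] 80.5 [336. 192.]
tin? [299.6 358.9] [20.5 30.4] 90.9 [183. 309.]
tin? [325.7 437. ] [34.3 46.4] 90.9 [150. 299.]
tin? [343.1 220.3] [62.1 71.1] 0.9 [242. 289.]
tin? [402.1 348.8] [23.3 33. ] 90.9 [190. 265.]
tin? [ 418.3 -147.5] [25.6 28.2] 90.9 [403. 262.]
tin? [401.  -73.4] [23.2 62.9] 0.0 [373. 268.]
tin? [454.   28.1] [25.7 28.2] 0.8 [328. 245.]
tin? [ 470.7 -129.3] [18.9 37.6] 90.9 [396. 239.]
tin? [478.8 478. ] [30.4 46.3] 3.7 [136. 232.]
tin? [425.7 373.1] [ 78.5 180.2] 152.1 [181. 249.]
tin? [487.3 242.8] [51.4 68.4] 1.9 [238. 230.]
tin? [650.4  67.6] [49.1 52.5] 90.9 [313. 163.]
tin? [627.6 282.3] [ 91.7 102.7] 0.9 [224. 172.]

[... 401 characters left out ...]
[636.7, -44.5]), array([ 15.4, 149.4]), 80.0) [360. 169.]
white (array([651.2,  68.7]), array([58.7, 59.3]), 90.8) [313. 161.]
org (array([525.3, -57.6]), array([16.7, 86.1]), 79.1) [364. 215.]
org (array([533.8,  42.1]), array([15.9, 73.6]), 79.4) [323. 211.]
org (array([545.3, 120.7]), array([16. , 58.6]), 80.5) [290. 206.]
org (array([560.7, -70.8]), array([11.1, 70.4]), 79.0) [371. 200.]
org (array([569.7,  35. ]), array([11.6, 71.9]), 78.6) [326. 196.]
org (array([584.3, 114.9]), array([15. , 55.9]), 81.3) [292. 190.]
org (array([620.2, -42.1]), array([ 13.3, 144. ]), 80.0) [359. 176.]
yel (array([637.3, 123.5]), array([30.7, 53.9]), 169.0) [290. 167.]
offcut [388.11594203 270.15942029]
```

```bash
python3 - <<'E'
from vis import *
f=robot.grab_frame("side");hsv=cv2.cvtColor(f["frame"],cv2.COLOR_RGB2HSV).astype(int)
K,R,t=map(np.array,(f["K"],f["R"],f["t"]))
pr=lambda w:(lambda c:(c[:2]/c[2]).round(1))(K@(R@np.array(w)+t))
A=np.radians(79.9);uy=np.array([np.cos(A),np.sin(A)])
for n,c,h,z in(("big",(543,-61),45,72),("med",(553,38.7),40,66),("small",(565.5,118),30,62),("long",(637,-43.5),73,66)):
    far,near=np.array(c)-h*uy,np.array(c)+h*uy
    pf,pn=pr([*far,z]),pr([*near,z]);print(n,"pred far",pf,"near",pn,"far if 28 higher",pr([*far,z+28]))
    for fr in(0.1,0.5,0.9):
        v=int(pf[1]+fr*(pn[1]-pf[1]));u=int(pf[0]+fr*(pn[0]-pf[0]));x=np.arange(u-14,u+15)
        row=hsv[v,u-14:u+15];w=x[(row[:,1]<70)&(row[:,2]>150)];print("  row",v,"pred u",u,"white",(w.min(),w.max()) if len(w) else None)
    u=int(pf[0]);print("  col sat",hsv[int(pf[1])-8:int(pf[1])+7,u,1],hsv[int(pf[1])-8:int(pf[1])+7,u,2])
E
```

```text
big pred far [306.9 208.7] near [299.6 226.3] far if 28 higher [306.8 198.7]
  row 210 pred u 306 white (np.int64(292), np.int64(320))
  row 217 pred u 303 white (np.int64(289), np.int64(306))
  row 224 pred u 300 white (np.int64(296), np.int64(303))
  col sat [12 11 14 16 16 14 13 13  9  6  6  6  6  6  9] [185 194 202 208 213 214 215 217 228 240 240 240 240 241 239]
med pred far [301.6 231.9] near [294.3 250. ] far if 28 higher [301.4 221.4]
  row 233 pred u 300 white (np.int64(286), np.int64(304))
  row 240 pred u 297 white (np.int64(294), np.int64(301))
  row 248 pred u 295 white (np.int64(291), np.int64(298))
  col sat [ 7  6  8 16 15 17 15 14 16 10  7  6  6  6  8] [240 240 237 206 150 151 150 151 175 232 240 240 240 240 238]
small pred far [294.1 254.1] near [288.  269.5] far if 28 higher [293.7 243.2]
  row 255 pred u 293 white (np.int64(289), np.int64(296))
  row 261 pred u 291 white (np.int64(287), np.int64(294))
  row 267 pred u 288 white (np.int64(284), np.int64(292))
  col sat [ 6  6  6  9 14 18 15 16 10  6  6  7  8 10 12] [239 239 240 235 196 153 150 176 228 240 240 239 237 233 229]
long pred far [271.8 209.1] near [255.8 238.5] far if 28 higher [271.2 199.1]
  row 212 pred u 270 white (np.int64(256), np.int64(284))
  row 223 pred u 263 white (np.int64(251), np.int64(266))
  row 235 pred u 257 white (np.int64(243), np.int64(260))
  col sat [15 17 12 13 12 16 14 12  8  5  5  5 10 16 43] [209 210 213 215 216 213 214 220 238 241 241 240 237 229 222]
```

```bash
python3 -m handwheel '1 0.001 0.001 0.015 0 0 0;1 0.001 0.001 0.028 0 0 0;1 0.001 0.001 0.028 0 0 0'; python3 -m handwheel '1 0 0 0 0 0 0;1 0 0 0 0 0 0'; python3 plan.py 376,-230,78,8
```

```text
clock: 52.32
eef_pos: [374.4, -231.0, 85.6]
ee_rot: [-0.001, 0.998, 0.069, -0.001]
force: [-0.1, 0.4, 0.2]
opening: 0.007
clock: 52.58
eef_pos: [375.1, -232.0, 86.6]
ee_rot: [0.0, 0.998, 0.069, 0.0]
force: [0.1, -0.2, -0.2]
opening: 0.009
t 52.6 at [ 375.1 -232.    86.6] jaw 7.9 q6 -0.85 q1 -0.71 F [ 0.1 -0.2 -0.2] open 0.01
376,-230,78,8 -> 0.0012 -0.0019 0.0086  0.0 -0.0 -0.1  rows 1
```

```bash
python3 -m handwheel '1 0.001 -0.001 0.005 0 0 0;1 0.001 -0.001 0.0086 0 0 0;1 0.001 -0.001 0.0086 0 0 0;1 0.001 -0.001 0.0086 0 0 0'; python3 -m handwheel '1 0 0 0.003 0 0 0;1 0 0 0.003 0 0 0;1 0 0 0.003 0 0 0'; python3 -m handwheel '1 0 0 0.003 0 0 0;1 0 0 0.003 0 0 0;1 0 0 0.003 0 0 0'
```

```text
clock: 53.08
eef_pos: [375.6, -230.6, 77.5]
ee_rot: [-0.0, 0.998, 0.069, -0.0]
force: [-0.7, 0.3, 0.2]
opening: 0.005
clock: 53.45
eef_pos: [375.7, -230.6, 74.6]
ee_rot: [0.0, 0.998, 0.069, 0.0]
force: [0.1, 1.3, 0.7]
opening: 0.003
clock: 53.82
eef_pos: [375.6, -230.5, 71.5]
ee_rot: [-0.0, 0.998, 0.069, -0.0]
force: [0.3, 2.0, 3.3]
opening: 0.004
```

```bash
python3 -m handwheel '1 0 0 0.0015 0 0 0;1 0 0 0.003 0 0 0;1 0 0 0.003 0 0 0;1 0 0 0.003 0 0 0'; python3 -m handwheel '1 0 0 0 0 0 0;1 0 0 0 0 0 0;1 0 0 0 0 0 0'
```

```text
clock: 54.32
eef_pos: [375.5, -230.5, 68.5]
ee_rot: [-0.0, 0.998, 0.069, -0.0]
force: [0.4, 3.3, 4.4]
opening: 0.009
clock: 54.7
eef_pos: [375.5, -230.6, 68.5]
ee_rot: [-0.0, 0.998, 0.069, -0.0]
force: [-0.5, 3.8, 4.7]
opening: 0.007
```

```bash
python3 -m handwheel '1 0 0 -0.01 0 0 0;1 0 0 -0.04 0 0 0;1 0 0 -0.09 0 0 0;1 0 0 -0.12 0 0 0;1 0 0 -0.12 0 0 0;1 0 0 -0.12 0 0 0;1 0 0 -0.12 0 0 0'; python3 - <<'E'
from vis import *
f=robot.grab_frame("top");hsv=cv2.cvtColor(f["frame"],cv2.COLOR_RGB2HSV).astype(int)
roi=np.zeros((480,640),bool);roi[140:240,265:405]=1
m=(hsv[...,1]<75)&(hsv[...,2]>150)&roi
for c in comps(m,40): print("white",*rect(f,c,66))
print(robot.sense()["force"].round(1)); print(robot.hand_in())
E
```

```text
clock: 55.58
eef_pos: [374.7, -230.1, 187.3]
ee_rot: [-0.001, 0.998, 0.069, -0.001]
force: [-0.2, 0.6, -0.1]
opening: 0.007
white [484.   14.4] [ 33. 324.] 90.9
white [543.7 -65.1] [17.8 94.9] 79.4
white [553.1  38.3] [17.8 82.4] 80.1
white [564.7 117.5] [17.8 61.9] 80.1
white [636.8 -44.3] [ 15.4 148.9] 80.0
white [651.2  67.6] [57.  58.7] 0.9
[-0.2  0.2  0.4]
the job is handed in; nothing more can be done
None
```

I dropped the offcut into the plastic box and stood all four cardboard boxes, the tin and the tape measure in the crate. I then pressed the roller to its click, let it spring back and handed the job in at about 56 s of the 208 s. The hand-in gave no verdict.

**Last checks**
- **Crate:** The top view shows the three smaller boxes, the long box, the tin and the measure in their planned places inside the crate. The far top edges of the four boxes' strips matched the side view to about 1 px, so those boxes stand flat. I did not check the tin and the measure that way, but each was set down on a floor contact at the right height.
- **Offcut:** A brown patch in the plastic box in the top view is consistent with the offcut lying there.
- **Roller:** I estimated the press at about 9 to 10 mm and 4.5 N, past the 7 mm click and short of the 15 mm overtravel. The lever angle itself cannot be read. Nothing was touching the tool at the end; the lever's return to rest was not measured.

**What disagreed**
- **Fingertips:** They touched about 19 mm above the reported TCP, not 19 mm ahead of it as stated. This made the first two tries on the offcut close on nothing. I found the offset by touching the block and used it from then on.
- **Big box:** It stands about 8 mm further along the crate's length than planned, close to the end wall. It is still flat and inside the limits.

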